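Fill and stir the draw bowl from the tilt-out bin

TASK

Get the draw bowl ready for the puzzle race: swing the blue tilt-out bin fully open, scoop all its beads out with the red-handled scoop and tip them into the white bowl, then, once all are in, put the wooden spoon's tip down among them, close to the bowl's floor, and stir wide round the bowl for at least two full turns. Finish with the bin pushed fully shut, every bead in the bowl, and the scoop and the spoon lying flat on the grey mat. Never touch beads in the bin with your fingers (a bead spilled elsewhere may be picked up by hand), and leave the mug and the sorting tray alone.

Things in the scene. Friction and masses are not known exactly. Their poses are not given: they have to be found in the camera images.
- bin (a joint): hinge of the blue tilt-out bin, rad: 0 = shut (bin floor level, front panel leaning 20 degrees towards the robot), grows as the panel swings forward and down towards the robot, 0.86 = fully open against its stop. Starts nearly shut (0 to 0.06). Hinge friction (0.35 N m, about 2.5 N at the handle) holds it wherever it is left.
- rack: light-wood rack fixed to the table, 290 wide (y), 112 deep (x), 120 mm high, open on top, front facing -x. Origin on the table under the bin's hinge line, at the rack's front face and mid-width. Only the blue middle bin opens; the green and yellow bins beside it are fixed.
- bin_hinge (a point): middle of the hinge line, 45 mm above the table, where the bin's inner panel and floor faces would meet. Frame turns with the bin: z up the panel, x into the bin. Inside: 92 mm wide (y); panel 115 tall; floor 77 long, 110 degrees from the panel, level when shut; a bevel fills the corner from 18 mm up the panel to 18 mm along the floor; then a back wall 25 high; sides to z = 75.
- bin_rim (a point): middle of the top edge of the bin's front panel, 115 mm from the hinge. Fully open, the panel slopes down at 21 degrees from this rim (near the robot) towards the hinge; then the bevel rises at 14 and the floor at 49 degrees away from the robot, so the beads lie in the groove between. The mouth is open upwards and to the robot; panel and sides are 6 mm thick.
- bin_handle (a point): middle of the bin's white handle: a round bar 10 mm thick, 68 mm long along y, carried 35 mm above the top edge of the front panel by two posts (y = +-34 mm), 150 mm from the hinge (3 mm outside the panel's inner face). Free on all sides, above the rack, so it can be pinched from above; it turns in the fingers as the bin swings.
- bowl: white round ceramic bowl stuck to the table, rim radius 86, height 50, inner floor 5 mm up and about 60 mm in radius, flaring walls 4 mm thick. Origin at the centre of its underside.
- mat: grey felt tool mat fixed to the table, 200 (x) by 300 (y) by 3 mm. Origin at the centre of its underside.
- scoop: aluminium scoop, 80 (x) by 84 mm, flat 2 mm floor, open at its nose (+x), side walls 26 mm high up to x = 14, back wall (x = -40) 30 high. Origin under the middle of the floor, z up. Red handle, 14 mm wide (y), 22 thick, 95 long, starts at the back wall (x = -40, z = 12) and leans back 12 degrees from z, away from the nose. 0.14 kg. Starts on the mat, nose roughly away from the robot.
- scoop_grip (a point): point on the axis of the scoop's handle, 65 mm up along it and 30 mm below its end (x = -54, z = 76 mm in the scoop's frame): pinch across y here, fingers along the handle.
- spoon: cranked wooden stirring spoon, 190 mm long along x: handle 14 wide, z = 19 to 35, from x = -95 to 50; blade 22 wide, 7 thick, 55 long, bent down 23 degrees from there to the tip (+x end). Black rubber grip block in the middle, 45 long (x = -32 to 13), 30 wide (y), 34 high: it lies on this block. Origin under the middle, z up. 0.05 kg. Starts on the mat, blade roughly away from the robot.
- spoon_grip (a point): point in the spoon's rubber grip block, x = -10, z = 24 mm in its frame: pinch across y here.
- spoon_tip (a point): end of the spoon's blade, x = 96, z = 6 mm in the spoon's frame.
- bead1: red chunky round plastic bead, 20 mm across, slightly flat at the two ends of its hole, 12 g, origin at its centre; starts in the bin (may be absent).
- bead2: yellow chunky round plastic bead, 20 mm across, slightly flat at the two ends of its hole, 12 g, origin at its centre; starts in the bin (may be absent).
- bead3: green chunky round plastic bead, 20 mm across, slightly flat at the two ends of its hole, 12 g, origin at its centre; starts in the bin (may be absent).
- bead4: orange chunky round plastic bead, 20 mm across, slightly flat at the two ends of its hole, 12 g, origin at its centre; starts in the bin (may be absent).
- bead5: pink chunky round plastic bead, 20 mm across, slightly flat at the two ends of its hole, 12 g, origin at its centre; starts in the bin (may be absent).
- bead6: purple chunky round plastic bead, 20 mm across, slightly flat at the two ends of its hole, 12 g, origin at its centre; starts in the bin (may be absent).
- mug: bystander: blue mug, leave alone; 80 mm across, 90 mm tall, origin under its centre.
- sort_tray: bystander: white sorting tray, 130 x 170 x 30 mm, leave alone; origin under its centre.

How it is judged:
On the way, in this order (a step that is already met when the one before it is completed fails the run):
1. the bin is swung open (over 0.8 rad) (value of joint bin above 0.8 rad), for 0.2 s.
2. at least one bead is lifted in the scoop, more than 120 mm above the table (((x of bead1 in the frame of scoop between -0.042 and 0.045 m and y of bead1 in the frame of scoop between -0.04 and 0.04 m and z of bead1 in the frame of scoop between 0 and 0.05 m and height (world z) of scoop above 0.12 m) or (x of bead2 in the frame of scoop between -0.042 and 0.045 m and y of bead2 in the frame of scoop between -0.04 and 0.04 m and z of bead2 in the frame of scoop between 0 and 0.05 m and height (world z) of scoop above 0.12 m) or (x of bead3 in the frame of scoop between -0.042 and 0.045 m and y of bead3 in the frame of scoop between -0.04 and 0.04 m and z of bead3 in the frame of scoop between 0 and 0.05 m and height (world z) of scoop above 0.12 m) or (x of bead4 in the frame of scoop between -0.042 and 0.045 m and y of bead4 in the frame of scoop between -0.04 and 0.04 m and z of bead4 in the frame of scoop between 0 and 0.05 m and height (world z) of scoop above 0.12 m) or (x of bead5 in the frame of scoop between -0.042 and 0.045 m and y of bead5 in the frame of scoop between -0.04 and 0.04 m and z of bead5 in the frame of scoop between 0 and 0.05 m and height (world z) of scoop above 0.12 m) or (x of bead6 in the frame of scoop between -0.042 and 0.045 m and y of bead6 in the frame of scoop between -0.04 and 0.04 m and z of bead6 in the frame of scoop between 0 and 0.05 m and height (world z) of scoop above 0.12 m))), for 0.2 s.
3. all beads are in the bowl (horizontal distance between each of bead1, bead2, bead3, bead4, bead5, bead6 and bowl below 0.08 m and z of each of bead1, bead2, bead3, bead4, bead5, bead6 in the frame of bowl below 0.06 m), for 0.2 s.
4. the spoon's tip is low in the bowl, among the beads, over 12 mm beyond its centre as seen from the robot (first turn) (horizontal distance between spoon_tip and bowl below 0.07 m and z of spoon_tip in the frame of bowl below 0.024 m and x of spoon_tip in the frame of bowl above 0.012 m).
5. the spoon's tip is low in the bowl, among the beads, over 12 mm short of its centre as seen from the robot (first turn) (horizontal distance between spoon_tip and bowl below 0.07 m and z of spoon_tip in the frame of bowl below 0.024 m and x of spoon_tip in the frame of bowl below -0.012 m).
6. the spoon's tip is low in the bowl, among the beads, over 12 mm beyond its centre as seen from the robot (second turn) (all of step 4).
At the end, for the whole second after the job is handed in: the bin is shut (below 0.06 rad), every bead is inside the bowl (centre within 80 mm of its axis and under 60 mm high), and the scoop and the spoon lie flat (within 0.15 rad) and still on the mat with their middles over it (all of step 3 and value of joint bin below 0.06 rad and x of scoop in the frame of mat between -0.1 and 0.1 m and y of scoop in the frame of mat between -0.15 and 0.15 m and z of each of scoop, spoon in the frame of mat below 0.01 m and angle between each of scoop, spoon's own z axis and vertical below 0.15 rad and linear speed of each of scoop, spoon below 0.02 m/s and x of spoon in the frame of mat between -0.1 and 0.1 m and y of spoon in the frame of mat between -0.15 and 0.15 m); the robot touches nothing.
It fails at once if the fingers touch a bead that lies in the bin ((contact force between the fingers and bead1 above 0.2 N and x of bead1 in the frame of bin_hinge between -0.005 and 0.09 m and y of bead1 in the frame of bin_hinge between -0.05 and 0.05 m and z of bead1 in the frame of bin_hinge between -0.05 and 0.12 m) or (contact force between the fingers and bead2 above 0.2 N and x of bead2 in the frame of bin_hinge between -0.005 and 0.09 m and y of bead2 in the frame of bin_hinge between -0.05 and 0.05 m and z of bead2 in the frame of bin_hinge between -0.05 and 0.12 m) or (contact force between the fingers and bead3 above 0.2 N and x of bead3 in the frame of bin_hinge between -0.005 and 0.09 m and y of bead3 in the frame of bin_hinge between -0.05 and 0.05 m and z of bead3 in the frame of bin_hinge between -0.05 and 0.12 m) or (contact force between the fingers and bead4 above 0.2 N and x of bead4 in the frame of bin_hinge between -0.005 and 0.09 m and y of bead4 in the frame of bin_hinge between -0.05 and 0.05 m and z of bead4 in the frame of bin_hinge between -0.05 and 0.12 m) or (contact force between the fingers and bead5 above 0.2 N and x of bead5 in the frame of bin_hinge between -0.005 and 0.09 m and y of bead5 in the frame of bin_hinge between -0.05 and 0.05 m and z of bead5 in the frame of bin_hinge between -0.05 and 0.12 m) or (contact force between the fingers and bead6 above 0.2 N and x of bead6 in the frame of bin_hinge between -0.005 and 0.09 m and y of bead6 in the frame of bin_hinge between -0.05 and 0.05 m and z of bead6 in the frame of bin_hinge between -0.05 and 0.12 m)).
It fails at once if a bystander (mug, sorting tray) is moved by more than 25 mm (distance of any of mug, sort_tray from where it was at the start of the episode above 0.025 m).
Of bead1, bead2, bead3, bead4, bead5, bead6 only 3 to 6 are there at a start; the rules pass over those that are not, and their reading is None.
At some moment in a run one of scoop, spoon may be knocked a few centimetres aside while the robot is not near it.
It also fails if it takes over 210 s, if anything falls off the work surface, if the arm or the gripper's body presses on something with over 40 N, if the wrist force passes 120 N, or if a joint passes its speed limit or range.

ROBOT

A 6-joint arm with a two-finger parallel gripper is mounted at the origin on the work surface. World frame = base frame: x ahead of the robot, y to its left, z up, the work surface at z = 0. Lengths are in m, angles in rad, forces in N, time in s.
With the tool pointing down it reaches from about 0.3 to 0.875 m from the base axis. Payload 6.4 kg.
Tool frame: the origin (TCP) lies midway between the tips of the shut fingers; the grasp point (between the pads) lies ctrl.grip_depth behind it (ctrl.grip_depth is the distance from the TCP to the grasp point, in m); x points along the fingers, y is the direction in which the jaws open and shut, and the axes are right-handed (so a half turn about x gives the same grasp; the last joint's range is limited). The gripper opens to 85 mm and grips with 20 to 120 N. Pads are 22 mm wide; open, the fingers measure 114 mm over their backs; the gripper's body (76 mm by 85 mm) begins 54 mm behind the grasp point. The pads swing forward as they close: fully open they stand 13 mm farther back than shut.
Start: joints at [-0.206, 0.181, 1.607, -0, 1.354, -0.206], TCP at [0.575, 0, 0.231] pointing down, gripper open.
Joint ranges: [-2.99, 2.99], [-0.89, 2.07], [0.3, 2.58], [-1.14, 4.28], [0, 2.63], [-3.12, 3.12]. Speed limits (rad/s): [2.57, 2.57, 3.01, 3.14, 3.14, 3.14].

INTERFACE

Orientations are given as a unit quaternion [w, x, y, z].
In Python, from bench import ctrl gives the robot as it stands.
- The arm moves only by the tool carry_out, never from a script. Its argument "motion" is one flat list of numbers, 7 for each row, row after row: the turn, a rotation vector about the tool's x, y, z in degrees, then the shift along the tool's x, y, z in m, then the gripper's target within -1 to 1 (shut at 1, half-way at 0, fully open at -1). A call has 1 to 10 rows; each row shifts and turns the pose as measured when the row begins, along the tool's axes as they then stand; what a row does not reach is not made up. A row lasts 1/10 s, in which the tool goes at most 50 mm and 8.59 degrees, less where a joint would pass 70% of its speed; a pose out of reach is approached as far as the arm can. A call with a gripper value outside its range is refused whole. The fingers move at their own pace and stop on an object; the grip force is fixed at half the most. Time passes only in rows, so rows that do not move let the fingers close. It gives the time, the measured TCP pose, the force and the opening at its end, in the units of the state.
- ctrl.get_obs(): the state, without advancing time (a new reading comes with each control period).
- ctrl.camera(name): name is "scene" or "side" or "wrist"; returns the picture (384x512x3 uint8, blue, green, red); there is no depth.
- ctrl.camera_params(name): a dict with "mtx" (3x3 intrinsics, pixels), "pose" (4x4, takes a point from camera to world coordinates); the wrist camera has in their place "hand_eye" (4x4, takes a point from camera to tool coordinates, whose origin is the TCP and whose axes are the tool frame's). Camera axes: x right, y down, z forward; pixel columns grow to the right and rows downward; lengths in m; the calibration is good to about 2 mm. A picture is of the moment at which its call begins: read the wrist's pose just before it. camera_params takes no time and is no camera call.
- ctrl.hand_in(): hands the job in, once; it reports no verdict.
Trained networks look in the newest picture that a camera, given by its name, has taken for a name from the list of things; names that differ only in an ending like _2 or _b are one class to them, and where a whole thing is asked for, a point or a joint stands for the part that bears it (a point fixed in the world has none). Each returns a list of dicts, best first, with "conf" (0 to 1); they miss things now and then, are a little off and sometimes report something else, mostly with a low value. They report only what shows in the picture. A call takes as long as a camera call.
- ctrl.boxes_of(camera, thing): "point" ([x, y, z] in m, in the coordinates of the camera as it stood for that picture, good to about 4 mm: the middle of the surface that is visible of it).
- ctrl.trace(camera, thing): "pixels" (384x512 bool, what is visible of it).
- ctrl.landmark_of(camera, thing): "point" ([x, y, z] in m, in the coordinates of the camera as it stood for that picture, good to about 4 mm: a listed point, or the origin of a listed thing).
The state is a dict: "time_s": time; "q": joint angles; "dq": joint speeds; "joint_efforts": joint torques, N m; "eef_pos": TCP position; "eef_rot": TCP orientation; "wrist_force": force on the tool from outside, world axes, zero at the start; "torque": the same for the moment, N m; "opening": opening from 0.0 (shut) to 1.0 (fully open).
Only numpy, scipy, OpenCV 4.12 (cv2) and the standard library are available. Lean on these libraries where they do the work, as an engineer would, in place of code of your own. Each camera call takes 0.05 s, during which the arm holds its last target. There are 200 camera calls.

## Working session

There is one attempt and no reset: what is moved stays moved. The work goes in short steps, Python scripts to look and compute and a tool call to move; the robot and the scene stay as the last step left them, time stands still between calls to the robot, and variables do not carry over. Pictures are saved under pics/ and viewed, about 12 in all and at most 16, crops included, and the job is handed in when it is done.

Besides the shell and the picture viewer there is one more tool, called after "Emit:" by a JSON object that holds its "op" and its "data", one argument or row to a line. carry_out: Moves the arm, as the interface text tells. Its arguments: {"type":"object","properties":{"motion":{"type":"array"}},"required":["motion"]}

```bash
ls; mkdir -p pics
cat > h.py <<'E'
import numpy as np, cv2, os
from scipy.spatial.transform import Rotation as R
from bench import ctrl
def pose():
    o=ctrl.get_obs(); q=o["eef_rot"]; T=np.eye(4)
    T[:3,:3]=R.from_quat([q[1],q[2],q[3],q[0]]).as_matrix(); T[:3,3]=o["eef_pos"]; return T
def campose(cam):
    p=ctrl.camera_params(cam)
    return pose()@np.array(p["hand_eye"]) if cam=="wrist" else np.array(p["pose"])
def shot(cam,name=None):
    C=campose(cam); im=ctrl.camera(cam)
    if name: cv2.imwrite("pics/"+name+".png",im)
    return C,im
def lm(cam,thing,C,f=None):
    r=(f or ctrl.landmark_of)(cam,thing)
    return [(round(d["conf"],2),np.round((C@np.append(d["point"],1))[:3],4).tolist()) for d in r[:3]]
def rel(target_pos,target_R=None):
    """shift in present tool axes, rotvec deg"""
    T=pose(); d=T[:3,:3].T@(np.array(target_pos)-T[:3,3])
    rv=np.zeros(3) if target_R is None else R.from_matrix(T[:3,:3].T@target_R).as_rotvec(degrees=True)
    return np.round(rv,2),np.round(d,4)
E
python3 - <<'E'
from h import *
o=ctrl.get_obs();print(o, ctrl.grip_depth);print(np.round(pose(),3))
for c in("scene","side"):
    C,im=shot(c,c+"0");print(c,np.round(C,3).tolist())
    for t in["bin_hinge","bin_rim","bin_handle","bowl","mat","scoop","scoop_grip","spoon","spoon_grip","spoon_tip","mug","sort_tray","rack"]: print(c,t,lm(c,t,C))
print(ctrl.get_obs()["time_s"])
a=cv2.imread("pics/scene0.png");b=cv2.imread("pics/side0.png")
E
```

```text
pics
{'time_s': 0.0, 'q': array([-2.06305495e-01,  1.81552669e-01,  1.60802783e+00,  9.78548762e-06,
        1.35377211e+00, -2.06297662e-01]), 'dq': array([ 3.70079376e-04, -7.39147828e-05, -1.09602236e-03,  3.85529411e-04,
        4.92031882e-04, -6.66308994e-04]), 'joint_efforts': array([ 3.41415571e-04, -4.44869328e+01, -3.51340663e+01, -2.51131587e-04,
        9.11703974e-03,  3.43231875e-05]), 'eef_pos': array([5.74445814e-01, 1.33440966e-04, 2.30368022e-01]), 'eef_rot': array([ 0.49947468,  0.49966459,  0.50051996, -0.50034   ]), 'wrist_force': array([0.56734594, 0.15491959, 0.2789411 ]), 'torque': array([0.03140405, 0.02494379, 0.03727127]), 'opening': 0.9998045834123728} 0.0187
[[-0.002  1.    -0.     0.574]
 [ 0.    -0.    -1.     0.   ]
 [-1.    -0.002 -0.     0.23 ]
 [ 0.     0.     0.     1.   ]]
scene [[0.734, 0.447, -0.512, 1.066], [0.679, -0.502, 0.535, -0.447], [-0.017, -0.74, -0.672, 0.719], [0.0, 0.0, 0.0, 1.0]]
scene bin_hinge [(0.79, [0.6689, -0.0265, 0.0439])]
scene bin_rim []
scene bin_handle [(0.66, [0.6072, -0.0196, 0.1792])]
scene bowl [(0.77, [0.5239, 0.258
[... 756 characters left out ...]
4, 0.0474])]
side bin_rim [(0.76, [0.6254, -0.0205, 0.1512]), (0.55, [0.5403, -0.3618, 0.0291])]
side bin_handle [(0.63, [0.6069, -0.02, 0.1804])]
side bowl [(0.57, [0.5261, 0.2593, 0.0057])]
side mat [(0.65, [0.5322, -0.2752, 0.0033])]
side scoop [(0.9, [0.5571, -0.1977, 0.004])]
side scoop_grip [(0.62, [0.5036, -0.1938, 0.0785])]
side spoon [(0.74, [0.5425, -0.3586, 0.0109])]
side spoon_grip [(0.63, [0.5395, -0.3621, 0.0258])]
side spoon_tip []
side mug [(0.83, [0.7262, 0.3431, -0.0018]), (0.65, [0.5024, -0.1937, 0.0815])]
side sort_tray [(0.72, [0.7294, -0.3332, 0.0006])]
side rack [(0.63, [0.6679, -0.0208, 0.0015]), (0.47, [0.5412, -0.3625, 0.0302]), (0.21, [0.7257, -0.0587, 0.061])]
1.4
```

View pics/scene0.png

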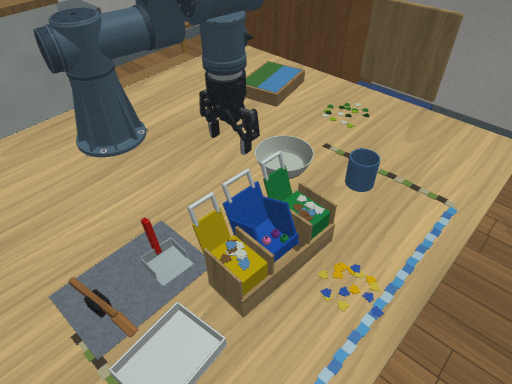

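View pics/side0.png

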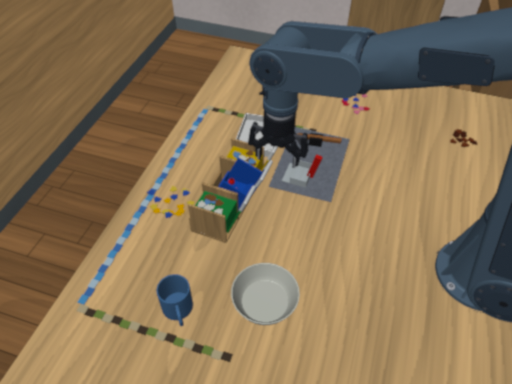

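Emit:
{"op": "carry_out", "data": {
  "motion": [0,0,0,0,0.017,0.01,0,0,0,0,0,0.016,0.01,0,0,0,0,0,0,0,0,0,0,0,0,0,0,0]
}}

```text
time_s: 1.8
eef_pos: [0.6083, -0.0199, 0.2312]
eef_rot: [0.5, 0.5, 0.5, -0.5]
wrist_force: [-0.2, 0.4, 0.0]
opening: 0.502
```

Run:
```python
from h import *
print(np.round(ctrl.camera_params("wrist")["hand_eye"],3).tolist(), np.round(pose(),4).tolist(), ctrl.get_obs()["opening"])
C,im=shot("wrist","w1")
for t in["bin_hinge","bin_rim","bin_handle"]+["bead%d"%i for i in range(1,7)]: print(t,lm("wrist",t,C))
```

```text
[[0.0, -0.308, 0.951, -0.143], [1.0, -0.0, -0.0, 0.001], [0.001, 0.951, 0.308, -0.079], [0.0, 0.0, 0.0, 1.0]] [[-0.0007, 1.0, 0.0006, 0.6083], [0.0003, 0.0006, -1.0, -0.0199], [-1.0, -0.0007, -0.0003, 0.2312], [0.0, 0.0, 0.0, 1.0]] 0.5018245699884903
bin_hinge [(0.9, [0.6693, -0.0241, 0.0451]), (0.7, [0.7312, -0.0584, 0.0608])]
bin_rim [(0.7, [0.623, -0.0234, 0.1494])]
bin_handle [(0.73, [0.6111, -0.0153, 0.1818]), (0.32, [0.6221, -0.0196, 0.1496])]
bead1 [(0.87, [0.7029, -0.0261, 0.059]), (0.86, [0.704, -0.0043, 0.0573]), (0.84, [0.7283, -0.0543, 0.0606])]
bead2 [(0.87, [0.7029, -0.0261, 0.059]), (0.86, [0.704, -0.0043, 0.0573]), (0.84, [0.7283, -0.0543, 0.0606])]
bead3 [(0.87, [0.7029, -0.0261, 0.059]), (0.86, [0.704, -0.0043, 0.0573]), (0.84, [0.7283, -0.0543, 0.0606])]
bead4 [(0.87, [0.7029, -0.0261, 0.059]), (0.86, [0.704, -0.0043, 0.0573]), (0.84, [0.7283, -0.0543, 0.0606])]
bead5 [(0.87, [0.7029, -0.0261, 0.059]), (0.86, [0.704, -0.0043, 0.0573]), (0.84, [0.7283, -0.0543, 0.0606])]
bead6 [(0.87, [0.7029, -0.0261, 0.059]), (0.86, [0.704, -0.0043, 0.0573]), (0.84, [0.7283, -0.0543, 0.0606])]
```

View pics/w1.png

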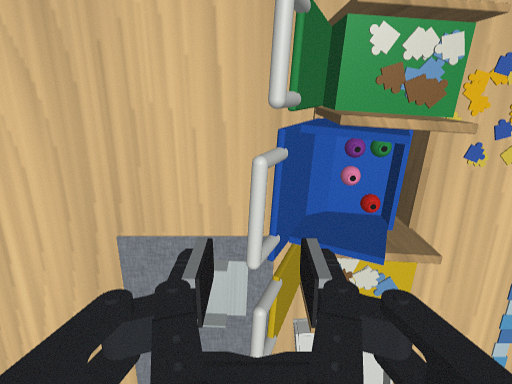

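```bash
cat >> h.py <<'E'
def onplane(cam,C,uv,z):
    K=np.array(ctrl.camera_params(cam)["mtx"]); d=C[:3,:3]@np.linalg.solve(K,[uv[0],uv[1],1]); return C[:3,3]+d*(z-C[2,3])/d[2]
E
python3 - <<'E'
from h import *
C=campose("wrist")
for uv,z in [((263,160),.181),((254,262),.181),((291,8),.18),((279,100),.18),((265,288),.18),((258,350),.18)]: print(uv,np.round(onplane("wrist",C,uv,z),4))
C=campose("scene")  # rack front/back bottom edge
for uv,z in [((244,309),0),((331,236),0.0),((224,179),.181),((253,172),.181),((192,207),.181),((217,200),.181),((263,162),.181),((284,154),.181)]: print(uv,np.round(onplane("scene",C,uv,z),4))
E
```

```text
(263, 160) [0.613  0.0153 0.181 ]
(254, 262) [ 0.6074 -0.0556  0.181 ]
(291, 8) [0.6275 0.0983 0.18  ]
(279, 100) [0.6221 0.0507 0.18  ]
(265, 288) [ 0.6151 -0.0769  0.18  ]
(258, 350) [ 0.6102 -0.1316  0.18  ]
(244, 309) [ 0.7611 -0.1599  0.    ]
(331, 236) [ 0.7828  0.1248 -0.    ]
(224, 179) [ 0.5937 -0.0386  0.181 ]
(253, 172) [0.6244 0.0199 0.181 ]
(192, 207) [ 0.6072 -0.1401  0.181 ]
(217, 200) [ 0.6297 -0.0932  0.181 ]
(263, 162) [0.6175 0.0607 0.181 ]
(284, 154) [0.6341 0.115  0.181 ]
```

Emit:
{"op": "carry_out", "data": {
  "motion": [4.35,0,0,0.03,0.0015,0,0,0,0,0,0.038,0,0,0,0,0,0,0,0,0,1,0,0,0,0,0,0,1,0,0,0,0,0,0,1,0,0,0,0,0,0,1,0,0,0,0,0,0,1]
}}

```text
time_s: 3.0
eef_pos: [0.6115, -0.02, 0.1652]
eef_rot: [0.482, 0.52, 0.479, -0.518]
wrist_force: [1.4, -0.2, -10.1]
opening: 0.091
```

Emit:
{"op": "carry_out", "data": {
  "motion": [0,0,0,0.0068,-0.0142,0,1,0,0,0,0.0083,-0.0134,0,1,0,0,0,0.0096,-0.0125,0,1,0,0,0,0.0109,-0.0114,0,1,0,0,0,0.012,-0.0102,0,1,0,0,0,0.013,-0.0089,0,1,0,0,0,0.0139,-0.0075,0,1,0,0,0,0.0143,-0.0059,0,1,0,0,0,0,0,0,1]
}}

```text
time_s: 3.9
eef_pos: [0.541, -0.0157, 0.1018]
eef_rot: [0.493, 0.525, 0.47, -0.51]
wrist_force: [11.3, 0.4, -10.6]
opening: 0.093
```

Emit:
{"op": "carry_out", "data": {
  "motion": [0,0,0,0.012,-0.008,0,1,0,0,0,0.013,-0.006,0,1,0,0,0,0.012,-0.004,0,1,0,0,0,0.008,-0.002,0,1,0,0,0,0,0,0,1,0,0,0,0,0,0,1]
}}

```text
time_s: 4.5
eef_pos: [0.5305, -0.0154, 0.0758]
eef_rot: [0.498, 0.527, 0.466, -0.507]
wrist_force: [-1.1, 0.1, -4.3]
opening: 0.088
```

Run:
```python
from h import *
print(np.round(pose(),3).tolist())
C,im=shot("side")
for t in["bin_hinge","bin_rim","bin_handle"]: print(t,lm("side",t,C))
C,im=shot("scene")
for t in["bin_hinge","bin_rim","bin_handle"]: print(t,lm("scene",t,C))
```

```text
[[0.052, 0.996, -0.07, 0.531], [-0.013, -0.069, -0.998, -0.015], [-0.999, 0.053, 0.009, 0.076], [0.0, 0.0, 0.0, 1.0]]
bin_hinge [(0.66, [0.67, -0.0235, 0.0449])]
bin_rim [(0.7, [0.5605, -0.0142, 0.0884])]
bin_handle [(0.77, [0.5274, -0.0146, 0.0977])]
bin_hinge [(0.61, [0.6707, -0.0239, 0.0443])]
bin_rim [(0.73, [0.5636, -0.0124, 0.0876])]
bin_handle [(0.77, [0.5277, -0.0149, 0.0992])]
```

Emit:
{"op": "carry_out", "data": {
  "motion": [0,0,0,0,0,0,0.4,0,0,0,0,0,0,0.4,0,0,0,-0.025,0,0,0.4,0,0,0,-0.05,0,0,0,0,0,0,-0.05,0,0,0,0,0,0,-0.04,0,0,0]
}}

```text
time_s: 5.5
eef_pos: [0.5204, -0.0137, 0.2372]
eef_rot: [0.495, 0.526, 0.468, -0.508]
wrist_force: [0.7, -0.3, -0.2]
opening: 0.5
```

```bash
cat >> h.py <<'E'
def Ry(p): return R.from_euler('y',p,degrees=True).as_matrix()
def toolR(yaw,tilt):
    """tool y=+Y', z fwd; tilt deg: approach leaning forward(+) by tilt; yaw about world z"""
    a=np.radians(tilt); x=np.array([np.sin(a),0,-np.cos(a)]); y=np.array([0,1.,0]); z=np.cross(x,y)
    return R.from_euler('z',yaw,degrees=True).as_matrix()@np.c_[x,y,z]
def rows(p,Rt,n,T=None):
    """n equal rows from T to (p,Rt), straight"""
    T=pose() if T is None else T
    rv=R.from_matrix(T[:3,:3].T@Rt).as_rotvec(degrees=True)/n
    Tc=T.copy(); st=(np.array(p)-T[:3,3])/n
    for i in range(n):
        print(np.round(rv,2).tolist(),np.round(Tc[:3,:3].T@st,4).tolist())
        Tc[:3,:3]=Tc[:3,:3]@R.from_rotvec(rv,degrees=True).as_matrix()
E
python3 - <<'E'
from h import *
print(np.round(pose()[:3,3],4))
a=R.from_euler('z',-3.3,degrees=True).apply([np.sin(np.radians(12)),0,-np.cos(np.radians(12))])
g=np.array([.5048,-.1945,.079]); p=g+a*(.0187-.12)
print(p); rows(p,toolR(-3.3,12),12)
E
```

```text
[ 0.5204 -0.0137  0.2372]
[ 0.48377347 -0.19328762  0.17808635]
[-7.54, -0.58, 0.65] [0.0049, -0.0022, 0.0151]
[-7.54, -0.58, 0.65] [0.0051, -0.0042, 0.0146]
[-7.54, -0.58, 0.65] [0.0051, -0.0062, 0.0139]
[-7.54, -0.58, 0.65] [0.0052, -0.008, 0.0129]
[-7.54, -0.58, 0.65] [0.0052, -0.0097, 0.0117]
[-7.54, -0.58, 0.65] [0.0052, -0.0112, 0.0103]
[-7.54, -0.58, 0.65] [0.0052, -0.0125, 0.0087]
[-7.54, -0.58, 0.65] [0.0051, -0.0136, 0.0069]
[-7.54, -0.58, 0.65] [0.005, -0.0144, 0.005]
[-7.54, -0.58, 0.65] [0.0049, -0.015, 0.003]
[-7.54, -0.58, 0.65] [0.0047, -0.0153, 0.001]
[-7.54, -0.58, 0.65] [0.0046, -0.0154, -0.0011]
```

Emit:
{"op": "carry_out", "data": {
  "motion": [-7.54,-0.58,0.65,0.0049,-0.0022,0.0151,0,-7.54,-0.58,0.65,0.0051,-0.0042,0.0146,0,-7.54,-0.58,0.65,0.0051,-0.0062,0.0139,0,-7.54,-0.58,0.65,0.0052,-0.008,0.0129,0,-7.54,-0.58,0.65,0.0052,-0.0097,0.0117,0,-7.54,-0.58,0.65,0.0052,-0.0112,0.0103,0]
}}

```text
time_s: 6.1
eef_pos: [0.5132, -0.1085, 0.2206]
eef_rot: [0.706, 0.285, 0.587, -0.276]
wrist_force: [0.3, 0.2, -0.7]
opening: 0.502
```

Emit:
{"op": "carry_out", "data": {
  "motion": [-7.54,-0.58,0.65,0.0052,-0.0125,0.0087,0,-7.54,-0.58,0.65,0.0051,-0.0136,0.0069,0,-7.54,-0.58,0.65,0.005,-0.0144,0.005,0,-7.54,-0.58,0.65,0.0049,-0.015,0.003,0,-7.54,-0.58,0.65,0.0047,-0.0153,0.001,0,-7.54,-0.58,0.65,0.0046,-0.0154,-0.001,0,0,0,0,0,0,0,0,0,0,0,0,0,0,0]
}}

```text
time_s: 6.9
eef_pos: [0.5026, -0.2085, 0.1933]
eef_rot: [0.791, -0.011, 0.612, -0.007]
wrist_force: [-0.7, 0.9, 0.7]
opening: 0.501
```

Run:
```python
from h import *
print(np.round(pose(),3).tolist())
C,im=shot("wrist","w2")
for t in["scoop","scoop_grip","spoon_grip"]: print(t,lm("wrist",t,C))
C,im=shot("side")
for t in["scoop","scoop_grip"]: print(t,lm("side",t,C))
```

```text
[[0.251, -0.002, 0.968, 0.503], [-0.025, 1.0, 0.008, -0.209], [-0.968, -0.026, 0.251, 0.193], [0.0, 0.0, 0.0, 1.0]]
scoop [(0.78, [0.5542, -0.1952, 0.0038])]
scoop_grip [(0.65, [0.4992, -0.1967, 0.0805])]
spoon_grip [(0.76, [0.5399, -0.3608, 0.0274]), (0.18, [0.5622, -0.0172, 0.0866])]
scoop [(0.88, [0.5595, -0.1979, 0.0042])]
scoop_grip [(0.87, [0.503, -0.1942, 0.0795])]
```

View pics/w2.png

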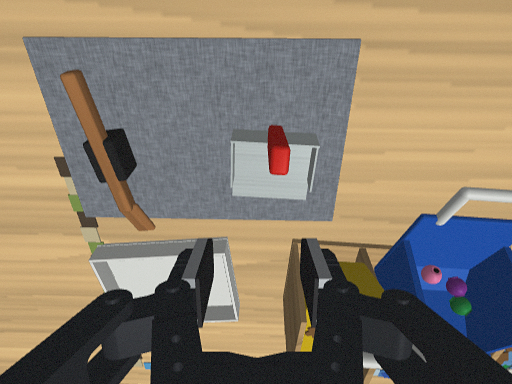

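Run:
```python
from h import *
C=campose("wrist")
for uv,z in [((233,131),.033),((319,135),.033),((231,195),.004),((310,199),.004),((277,133),.109),((280,168),.109)]: print(uv,np.round(onplane("wrist",C,uv,z),4))
yaw=-2.5
a=R.from_euler('z',yaw,degrees=True).apply([np.sin(np.radians(12)),0,-np.cos(np.radians(12))])
g=np.array([.5035,-.1955,.079])
for d,n in((.0187-.07,4),(.0187,3)):
    p=g+a*d; print(p,n); T=pose() if n==4 else T1; rows(p,toolR(yaw,12),n,T); T1=np.eye(4);T1[:3,:3]=toolR(yaw,12);T1[:3,3]=p
```

```text
(233, 131) [ 0.5047 -0.2338  0.033 ]
(319, 135) [ 0.5073 -0.1546  0.033 ]
(231, 195) [ 0.5945 -0.2417  0.004 ]
(310, 199) [ 0.5978 -0.1511  0.004 ]
(277, 133) [ 0.4748 -0.1965  0.109 ]
(280, 168) [ 0.5014 -0.1933  0.109 ]
[ 0.49284428 -0.19503476  0.12917897] 4
[0.78, 0.64, 0.21] [0.0148, 0.0036, -0.0064]
[0.78, 0.64, 0.21] [0.0149, 0.0034, -0.0063]
[0.78, 0.64, 0.21] [0.015, 0.0033, -0.0061]
[0.78, 0.64, 0.21] [0.0151, 0.0031, -0.006]
[ 0.50738425 -0.19566959  0.06070864] 3
[0.0, 0.0, 0.0] [0.0233, 0.0, 0.0]
[0.0, 0.0, 0.0] [0.0233, 0.0, 0.0]
[0.0, 0.0, 0.0] [0.0233, 0.0, 0.0]
```

Emit:
{"op": "carry_out", "data": {
  "motion": [0.5,0.64,0.2,0.0148,0.0036,-0.0066,0,0.5,0.64,0.2,0.0149,0.0034,-0.0065,0,0.5,0.64,0.2,0.015,0.0033,-0.0063,0,0.5,0.64,0.2,0.0151,0.0031,-0.0062,0,0,0,0,0.0233,0,0,0,0,0,0,0.02,0,0,0]
}}

```text
time_s: 7.85
eef_pos: [0.4998, -0.1933, 0.0793]
eef_rot: [0.776, 0.007, 0.631, -0.012]
wrist_force: [-0.2, -0.2, -0.8]
opening: 0.498
```

Run:
```python
from h import *
yaw=-2.2
a=R.from_euler('z',yaw,degrees=True).apply([np.sin(np.radians(12)),0,-np.cos(np.radians(12))])
p=np.array([.5025,-.1955,.079])+a*.0187
print(pose()[:3,3],p);rows(p,toolR(yaw,12),2)
```

```text
[ 0.49980265 -0.19330452  0.07934867] [ 0.50638508 -0.19564925  0.06070864]
[0.32, -0.11, 0.04] [0.0098, -0.001, 0.0013]
[0.32, -0.11, 0.04] [0.0098, -0.001, 0.0013]
```

Emit:
{"op": "carry_out", "data": {
  "motion": [0.3,-0.1,0,0.01,-0.001,0.0013,0,0.3,-0.1,0,0.01,-0.001,0.0013,0,0,0,0,0,0,0,1,0,0,0,0,0,0,1,0,0,0,0,0,0,1,0,0,0,0,0,0,1,0,0,0,0,0,0,1,0,0,0,0,0,0,1]
}}

```text
time_s: 8.65
eef_pos: [0.5046, -0.194, 0.0555]
eef_rot: [0.775, 0.013, 0.632, -0.015]
wrist_force: [0.1, 0.8, -1.5]
opening: 0.156
```

Emit:
{"op": "carry_out", "data": {
  "motion": [0,0,0,-0.03,0,0,1,0,0,0,-0.05,0,0,1,0,0,0,-0.05,0,0,1,0,0,0,-0.05,0,0,1,0,0,0,0,0,0,1]
}}

```text
time_s: 9.15
eef_pos: [0.4657, -0.1919, 0.2363]
eef_rot: [0.774, 0.014, 0.633, -0.014]
wrist_force: [1.1, 0.1, -1.3]
opening: 0.157
```

Run:
```python
from h import *
T=pose();print(np.round(T,3).tolist())
for c in("wrist","side","scene"):
    C,im=shot(c,c+"_g")
    for t in["scoop","scoop_grip"]:
        for cf,p in lm(c,t,C): print(c,t,cf,p,"tool:",np.round(T[:3,:3].T@(np.array(p)-T[:3,3]),4))
```

```text
[[0.198, 0.039, 0.979, 0.466], [-0.003, 0.999, -0.039, -0.192], [-0.98, 0.005, 0.198, 0.236], [0.0, 0.0, 0.0, 1.0]]
wrist scoop 0.95 [0.5145, -0.1952, 0.1885] tool: [ 0.0565 -0.0016  0.0385]
wrist scoop 0.66 [0.653, -0.0208, 0.0614] tool: [0.2079 0.1775 0.1421]
wrist scoop_grip 0.86 [0.4612, -0.1926, 0.2636] tool: [-0.0277 -0.0008  0.001 ]
side scoop 0.75 [0.5159, -0.1921, 0.1812] tool: [0.0639 0.0015 0.0383]
side scoop 0.57 [0.5624, -0.0167, 0.0872] tool: [0.1647 0.1782 0.0583]
side scoop_grip 0.7 [0.4621, -0.1894, 0.2544] tool: [-0.0185  0.0024 -0.0001]
scene scoop 0.61 [0.5109, -0.1889, 0.1772] tool: [0.0668 0.0045 0.0324]
scene scoop 0.3 [0.4614, -0.186, 0.2571] tool: [-0.0213  0.0058 -0.0003]
scene scoop_grip 0.79 [0.46, -0.1886, 0.253] tool: [-0.0175  0.0031 -0.0024]
scene scoop_grip 0.65 [0.5204, 0.2618, 0.0003] tool: [ 0.2406  0.4544 -0.011 ]
```

View pics/wrist_g.png

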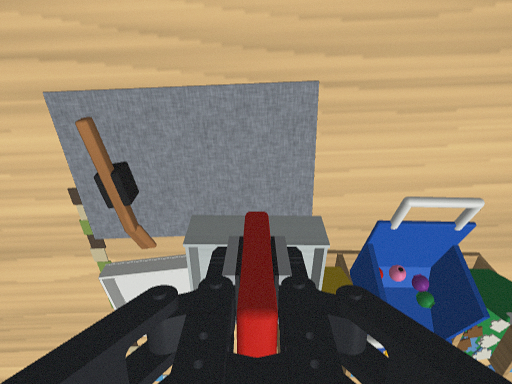

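```bash
cat >> h.py <<'E'
H=np.array([.670,-.0236,.045]); YAW=-4.35; NT=np.array([.0699,.001,.0762]); P0=11.4
def nosepose(s,z,p,yaw=YAW,lat=0,H=H):
    Rt=toolR(yaw,P0-p); n=H+R.from_euler('z',yaw,degrees=True).apply([s,lat,z]); return n-Rt@NT,Rt
def seg(pts,T=None):
    """pts: (s,z,p,n) list"""
    T=pose() if T is None else T
    for s,z,p,n in pts:
        q,Rt=nosepose(s,z,p); print("->",s,z,p,np.round(q,3)); rows(q,Rt,n,T); T=np.eye(4);T[:3,:3]=Rt;T[:3,3]=q
def nose():
    T=pose(); n=R.from_euler('z',-YAW,degrees=True).apply(T[:3,:3]@NT+T[:3,3]-H)
    tilt=np.degrees(np.arctan2(np.hypot(*T[:2,0])*np.sign(T[0,0]),-T[2,0])); return np.round(n,4),"p",round(P0-tilt,2),"yaw",round(np.degrees(np.arctan2(-T[0,1],T[1,1])),2),"roll",round(np.degrees(T[2,1]),2)
E
python3 - <<'E'
from h import *
print(nose()); seg([(-.05,.20,20,7),(-.04,.09,22,5)])
E
```

```text
(array([-0.1064, -0.1755,  0.1272]), 'p', np.float64(0.7), 'yaw', np.float64(-2.23), 'roll', np.float64(0.84))
-> -0.05 0.2 20 [ 0.555 -0.016  0.326]
[0.3, 2.75, -0.13] [-0.0112, 0.0254, 0.0146]
[0.3, 2.75, -0.13] [-0.012, 0.0255, 0.0139]
[0.3, 2.75, -0.13] [-0.0127, 0.0255, 0.0132]
[0.3, 2.75, -0.13] [-0.0134, 0.0255, 0.0124]
[0.3, 2.75, -0.13] [-0.014, 0.0256, 0.0116]
[0.3, 2.75, -0.13] [-0.0146, 0.0256, 0.0108]
[0.3, 2.75, -0.13] [-0.0151, 0.0256, 0.01]
-> -0.04 0.09 22 [ 0.568 -0.017  0.218]
[0.0, 0.4, 0.0] [0.0209, -0.0, 0.0058]
[0.0, 0.4, 0.0] [0.0209, -0.0, 0.0059]
[0.0, 0.4, 0.0] [0.0208, -0.0, 0.0061]
[0.0, 0.4, 0.0] [0.0208, -0.0, 0.0062]
[0.0, 0.4, 0.0] [0.0208, -0.0, 0.0063]
```

Emit:
{"op": "carry_out", "data": {
  "motion": [0,0,0,-0.05,0,0,1,0.3,2.75,-0.1,-0.005,0.0255,0.0146,1,0.3,2.75,-0.1,-0.006,0.0255,0.014,1,0.3,2.75,-0.1,-0.007,0.0255,0.0132,1,0.3,2.75,-0.1,-0.007,0.0255,0.0124,1,0.3,2.75,-0.1,-0.008,0.0256,0.0116,1,0.3,2.75,-0.1,-0.008,0.0256,0.0108,1,0.3,2.75,-0.1,-0.008,0.0256,0.01,1,0,0,0,0,0,0,1]
}}

```text
time_s: 10.5
eef_pos: [0.5515, -0.0105, 0.3272]
eef_rot: [0.643, 0.034, 0.765, -0.025]
wrist_force: [0.2, -0.4, -1.8]
opening: 0.15
```

Run:
```python
from h import *
print(nose()); seg([(-.05,.09,22,7)])
```

```text
(array([-0.056 ,  0.0051,  0.2003]), 'p', np.float64(21.28), 'yaw', np.float64(-4.8), 'roll', np.float64(0.35))
-> -0.05 0.09 22 [ 0.558 -0.016  0.218]
[-0.05, 0.1, -0.06] [0.0152, -0.0008, 0.0037]
[-0.05, 0.1, -0.06] [0.0152, -0.0008, 0.0037]
[-0.05, 0.1, -0.06] [0.0152, -0.0008, 0.0037]
[-0.05, 0.1, -0.06] [0.0152, -0.0008, 0.0038]
[-0.05, 0.1, -0.06] [0.0152, -0.0008, 0.0038]
[-0.05, 0.1, -0.06] [0.0152, -0.0007, 0.0038]
[-0.05, 0.1, -0.06] [0.0152, -0.0007, 0.0038]
```

Emit:
{"op": "carry_out", "data": {
  "motion": [-0.05,0.1,-0.06,0.0152,-0.0008,0.0037,1,-0.05,0.1,-0.06,0.0152,-0.0008,0.0037,1,-0.05,0.1,-0.06,0.0152,-0.0008,0.0037,1,-0.05,0.1,-0.06,0.0152,-0.0008,0.0038,1,0,0,0,0.0152,-0.0008,0.0038,1,0,0,0,0.015,-0.0008,0.0038,1,0,0,0,0.015,-0.0008,0.0038,1,0,0,0,0,0,0,1]
}}

```text
time_s: 11.3
eef_pos: [0.5502, -0.022, 0.1996]
eef_rot: [0.635, 0.034, 0.771, -0.026]
wrist_force: [0.6, 0.7, -2.2]
opening: 0.155
```

Run:
```python
from h import *
print(nose()); T=pose()
for c in("wrist","side","scene"):
    C,im=shot(c,c+"_a")
    for t in["scoop","bin_hinge","bin_rim"]+(["bead1"] if c!="wrist" else []):
        for cf,p in lm(c,t,C): print(c,t,cf,p,np.round(T[:3,:3].T@(np.array(p)-T[:3,3]),4))
a=cv2.imread("pics/scene_a.png")[120:320,160:360];b=cv2.imread("pics/side_a.png")[100:300,150:350]
cv2.imwrite("pics/a.png",np.hstack([cv2.resize(a,(400,400)),cv2.resize(b,(400,400))]))
seg([(-.04,.02,22,5)])
```

```text
(array([-0.0581, -0.0068,  0.0714]), 'p', np.float64(22.42), 'yaw', np.float64(-4.93), 'roll', np.float64(0.18))
wrist scoop 0.6 [0.579, -0.0244, 0.1324] [ 0.0604 -0.0001  0.0412]
wrist bin_rim 0.59 [0.5232, 0.2621, 0.0035] [ 0.2031  0.2801 -0.0127]
side scoop 0.73 [0.5824, -0.0247, 0.1417] [ 0.0506 -0.0001  0.0428]
side bin_hinge 0.69 [0.6716, -0.0205, 0.0514] [0.1224 0.0114 0.1469]
side bin_rim 0.75 [0.5634, -0.0141, 0.0863] [0.1088 0.0086 0.0339]
side bin_rim 0.66 [0.531, -0.0158, 0.095] [0.1064 0.0042 0.0007]
side bead1 0.18 [0.565, -0.0164, 0.0871] [0.1077 0.0065 0.0355]
scene scoop 0.96 [0.5817, -0.0226, 0.1418] [0.0507 0.0019 0.0419]
scene bin_hinge 0.83 [0.6698, -0.0231, 0.0464] [0.1276 0.0087 0.1464]
scene bin_rim 0.68 [0.5638, -0.0137, 0.0817] [0.1133 0.0091 0.0352]
-> -0.04 0.02 22 [ 0.568 -0.017  0.148]
[-0.09, -0.01, -0.04] [0.0105, 0.0011, 0.0049]
[-0.09, -0.01, -0.04] [0.0105, 0.0011, 0.0049]
[-0.09, -0.01, -0.04] [0.0105, 0.0011, 0.0049]
[-0.09, -0.01, -0.04] [0.0105, 0.0011, 0.0049]
[-0.09, -0.01, -0.04] [0.0105, 0.0011, 0.005]
```

View pics/a.png

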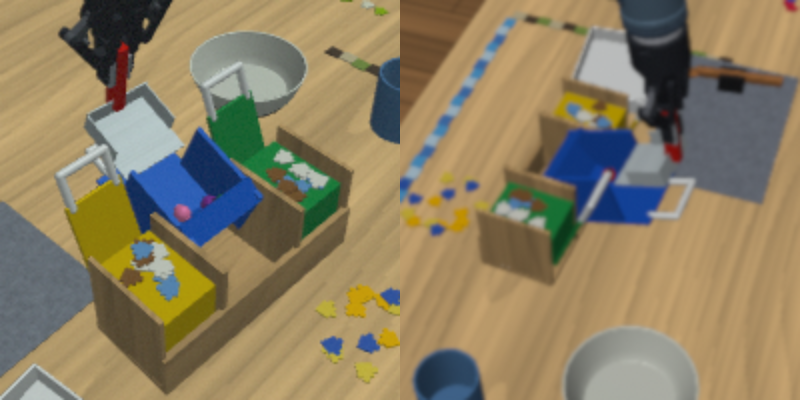

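```bash
cat >> h.py <<'E'
def proj(cam,P):
    C=campose(cam); K=np.array(ctrl.camera_params(cam)["mtx"]); q=np.linalg.inv(C)@np.append(P,1); u=K@q[:3]; return u[:2]/u[2]
def scoop_pts(O=np.array([.062,.001,.037])):
    T=pose(); t=np.radians(P0); S=np.c_[[np.sin(t),0,np.cos(t)],[0,1,0],[-np.cos(t),0,np.sin(t)]]
    return [T[:3,:3]@(O+S@np.array(v))+T[:3,3] for v in [(.04,.042,0),(.04,-.042,0),(-.04,-.042,.03),(-.04,.042,.03),(-.0602,0,.105)]]
E
python3 - <<'E'
from h import *
def ov(cam,x0,y0):
    im=cv2.imread("pics/%s_a.png"%cam); k=8 if 0 else 5
    im=cv2.resize(im[y0:y0+80,x0:x0+80],None,fx=k,fy=k,interpolation=cv2.INTER_CUBIC)
    for P in scoop_pts():
        u=(proj(cam,P)-[x0,y0]+.5)*k; cv2.drawMarker(im,tuple(int(v) for v in u),(0,0,255),0,14,1)
    return im
cv2.imwrite("pics/ov.png",np.hstack([ov("scene",190,125),ov("side",240,135)]))
E
```

```text
(no output)
```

View pics/ov.png

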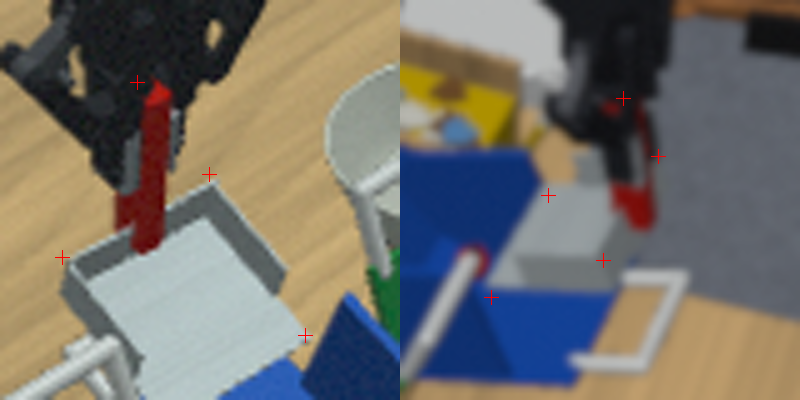

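Emit:
{"op": "carry_out", "data": {
  "motion": [-0.1,0,0,0.009,0.0015,0.0045,1,-0.1,0,0,0.009,0.0015,0.0045,1,-0.1,0,0,0.009,0.0015,0.0045,1,-0.1,0,0,0.009,0.0015,0.0045,1,0,0,0,0,0,0,1]
}}

```text
time_s: 12.5
eef_pos: [0.5505, -0.0175, 0.1791]
eef_rot: [0.624, 0.03, 0.78, -0.029]
wrist_force: [0.5, -0.3, -1.3]
opening: 0.158
```

Run:
```python
from h import *
print(nose(),ctrl.get_obs()["wrist_force"]); seg([(-.04,.015,22,2)])
```

```text
(array([-0.0606, -0.0031,  0.0492]), 'p', np.float64(24.07), 'yaw', np.float64(-4.73), 'roll', np.float64(-0.47)) [ 0.54719823 -0.30433552 -1.33636241]
-> -0.04 0.015 22 [ 0.568 -0.017  0.143]
[-0.23, -1.03, 0.19] [0.0158, 0.0012, 0.0126]
[-0.23, -1.03, 0.19] [0.016, 0.0011, 0.0123]
```

Emit:
{"op": "carry_out", "data": {
  "motion": [-0.2,-0.6,0.2,0.004,0.0012,0.012,1,-0.2,-0.6,0.2,0.012,0.0012,0.012,1,0,0,0,0,0,0,1]
}}

```text
time_s: 12.8
eef_pos: [0.5732, -0.0166, 0.157]
eef_rot: [0.634, 0.03, 0.772, -0.024]
wrist_force: [-0.9, 0.0, -1.6]
opening: 0.155
```

Run:
```python
from h import *
print(nose(),ctrl.get_obs()["wrist_force"]); seg([(-.04,.015,22,2)])
```

```text
(array([-0.0358,  0.0007,  0.0287]), 'p', np.float64(22.59), 'yaw', np.float64(-4.38), 'roll', np.float64(0.06)) [-0.92682312  0.02614331 -1.58484585]
-> -0.04 0.015 22 [ 0.568 -0.017  0.143]
[-0.01, -0.29, -0.03] [0.0075, -0.0003, -0.0011]
[-0.01, -0.29, -0.03] [0.0075, -0.0003, -0.0011]
```

Emit:
{"op": "carry_out", "data": {
  "motion": [0,-0.3,0,0.006,-0.0003,-0.001,1,0,-0.3,0,0.006,0,-0.001,1,0,0,0,0,0,0,1]
}}

```text
time_s: 13.1
eef_pos: [0.5688, -0.0164, 0.1437]
eef_rot: [0.638, 0.03, 0.769, -0.024]
wrist_force: [-0.4, -0.2, -2.9]
opening: 0.153
```

Run:
```python
from h import *
print(nose(),ctrl.get_obs()["wrist_force"]); 
C,im=shot("scene","b")
C,im=shot("side","b2")
a=cv2.imread("pics/b.png")[130:250,190:310];b=cv2.imread("pics/b2.png")[110:230,190:310]
cv2.imwrite("pics/bb.png",np.hstack([cv2.resize(a,(400,400)),cv2.resize(b,(400,400))]))
```

```text
(array([-0.0394,  0.0006,  0.016 ]), 'p', np.float64(21.99), 'yaw', np.float64(-4.37), 'roll', np.float64(0.09)) [-0.36554846 -0.23049159 -2.85333225]
```

View pics/bb.png

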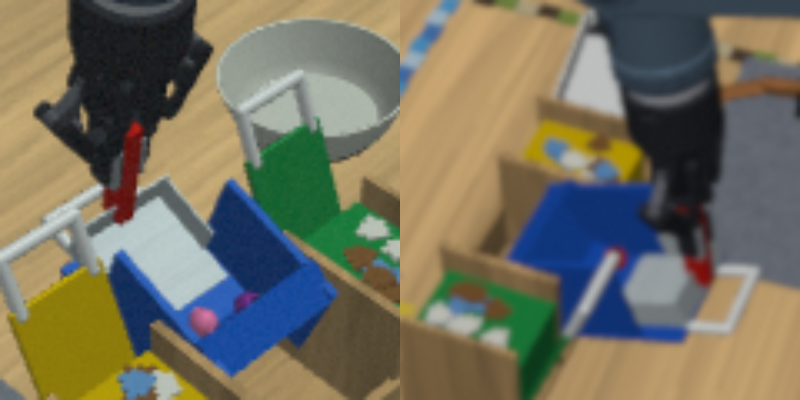

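Run:
```python
from h import *
seg([(-.038,.0125,21.5,1),(-.019,.0055,20.6,3),(.0117,.0125,8.5,5)])
```

```text
-> -0.038 0.0125 21.5 [ 0.569 -0.017  0.14 ]
[-0.0, -0.42, -0.08] [0.0049, -0.0004, 0.0009]
-> -0.019 0.0055 20.6 [ 0.587 -0.018  0.132]
[0.0, -0.3, -0.0] [0.0016, -0.0, 0.0063]
[0.0, -0.3, -0.0] [0.0016, -0.0, 0.0063]
[0.0, -0.3, -0.0] [0.0017, -0.0, 0.0063]
-> 0.0117 0.0125 8.5 [ 0.602 -0.019  0.123]
[0.0, -2.42, 0.0] [0.0011, 0.0, 0.0032]
[0.0, -2.42, 0.0] [0.0013, 0.0, 0.0032]
[0.0, -2.42, 0.0] [0.0014, 0.0, 0.0031]
[0.0, -2.42, 0.0] [0.0015, 0.0, 0.0031]
[0.0, -2.42, 0.0] [0.0017, 0.0, 0.003]
```

Emit:
{"op": "carry_out", "data": {
  "motion": [0,-0.4,0,0.005,-0.0004,0.001,1,0,0,0,0,0,0,1]
}}

```text
time_s: 13.4
eef_pos: [0.5703, -0.0172, 0.1402]
eef_rot: [0.643, 0.029, 0.765, -0.024]
wrist_force: [-1.0, -0.3, -1.0]
opening: 0.156
```

Emit:
{"op": "carry_out", "data": {
  "motion": [0,-0.3,0,0.0016,0,0.0063,1,0,-0.3,0,0.0016,0,0.0063,1,0,-0.3,0,0.0017,0,0.0063,1,0,0,0,0,0,0,1]
}}

```text
time_s: 13.8
eef_pos: [0.5895, -0.0188, 0.1324]
eef_rot: [0.649, 0.029, 0.76, -0.024]
wrist_force: [-3.2, -0.8, 3.5]
opening: 0.158
```

Run:
```python
from h import *
print(nose(),ctrl.get_obs()["wrist_force"]);seg([(.0117,.0125,8.5,5)])
```

```text
(array([-0.0163, -0.0003,  0.0065]), 'p', np.float64(20.4), 'yaw', np.float64(-4.37), 'roll', np.float64(0.04)) [-3.15466982 -0.80531347  3.5427705 ]
-> 0.0117 0.0125 8.5 [ 0.602 -0.019  0.123]
[-0.0, -2.38, -0.01] [0.0014, 0.0001, 0.0028]
[-0.0, -2.38, -0.01] [0.0015, 0.0001, 0.0027]
[-0.0, -2.38, -0.01] [0.0016, 0.0001, 0.0027]
[-0.0, -2.38, -0.01] [0.0017, 0.0001, 0.0026]
[-0.0, -2.38, -0.01] [0.0018, 0.0001, 0.0025]
```

Emit:
{"op": "carry_out", "data": {
  "motion": [0,-2.4,0,0.0012,0,0.0028,1,0,-2.4,0,0.0013,0,0.0028,1,0,-2.4,0,0.0014,0,0.0028,1,0,-2.4,0,0.0015,0,0.0028,1,0,-2.4,0,0.0016,0,0.0028,1,0,0,0,0,0,0,1]
}}

```text
time_s: 14.4
eef_pos: [0.5983, -0.0196, 0.1249]
eef_rot: [0.722, 0.026, 0.691, -0.027]
wrist_force: [-0.8, -0.2, -0.9]
opening: 0.155
```

Run:
```python
from h import *
print(nose(),ctrl.get_obs()["wrist_force"]);seg([(.013,.0135,8,2),(.024,.030,-6,4),(.032,.055,-15,3)])
C,im=shot("scene","c");cv2.imwrite("pics/c.png",cv2.resize(im[130:250,200:320],(480,480)))
```

```text
(array([ 0.0074, -0.0004,  0.0134]), 'p', np.float64(8.88), 'yaw', np.float64(-4.32), 'roll', np.float64(0.01)) [-0.82016869 -0.17774056 -0.85681756]
-> 0.013 0.0135 8 [ 0.603 -0.019  0.124]
[0.02, -0.44, -0.0] [0.0007, 0.0002, 0.0023]
[0.02, -0.44, -0.0] [0.0007, 0.0002, 0.0023]
-> 0.024 0.03 -6 [ 0.601 -0.019  0.119]
[-0.0, -3.5, -0.0] [0.0012, -0.0, -0.0007]
[-0.0, -3.5, -0.0] [0.0011, -0.0, -0.0007]
[-0.0, -3.5, -0.0] [0.0011, -0.0, -0.0008]
[-0.0, -3.5, -0.0] [0.001, -0.0, -0.0009]
-> 0.032 0.055 -15 [ 0.603 -0.019  0.129]
[0.0, -3.0, -0.0] [-0.0029, 0.0, 0.0017]
[0.0, -3.0, -0.0] [-0.0028, 0.0, 0.0019]
[0.0, -3.0, -0.0] [-0.0027, 0.0, 0.002]
```

View pics/c.png

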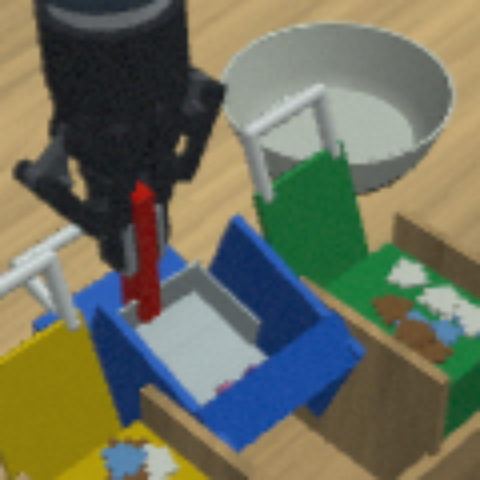

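Emit:
{"op": "carry_out", "data": {
  "motion": [0,-0.4,0,0.0005,0,0.004,1,0,-0.4,0,0.0005,0,0.004,1,0,0,0,0.0003,0,0.003,1]
}}

```text
time_s: 14.75
eef_pos: [0.6005, -0.0198, 0.1258]
eef_rot: [0.717, 0.025, 0.696, -0.027]
wrist_force: [-15.6, 0.3, 13.1]
opening: 0.156
```

Run:
```python
from h import *
n=nose();print(n,ctrl.get_obs()["wrist_force"]);s,_,z=n[0];seg([(s+.004,z+.003,4,2),(s+.014,z+.015,-6,3),(s+.022,z+.04,-16,3)])
C,im=shot("scene","d")
hsv=cv2.cvtColor(im,cv2.COLOR_BGR2HSV)
```

```text
(array([ 0.0087, -0.0003,  0.0132]), 'p', np.float64(9.66), 'yaw', np.float64(-4.22), 'roll', np.float64(-0.02)) [-15.59934127   0.30251697  13.07361995]
-> 0.0127 0.0162 4 [ 0.598 -0.019  0.121]
[0.07, -2.83, 0.01] [0.0025, 0.0003, -0.0012]
[0.07, -2.83, 0.01] [0.0024, 0.0003, -0.0013]
-> 0.022699999999999998 0.0282 -6 [ 0.599 -0.019  0.117]
[0.0, -3.33, 0.0] [0.0012, 0.0, 0.0002]
[0.0, -3.33, 0.0] [0.0012, 0.0, 0.0001]
[0.0, -3.33, 0.0] [0.0012, 0.0, 0.0]
-> 0.030699999999999998 0.0532 -16 [ 0.601 -0.019  0.125]
[-0.0, -3.33, -0.0] [-0.0024, -0.0, 0.0014]
[-0.0, -3.33, -0.0] [-0.0023, -0.0, 0.0015]
[-0.0, -3.33, -0.0] [-0.0022, -0.0, 0.0016]
```

Emit:
{"op": "carry_out", "data": {
  "motion": [0,-2.9,0,0.0017,0,0.001,1,0,-2.9,0,0.0017,0,0.001,1,0,-3.3,0,0.0008,0,0.0007,1,0,-3.3,0,0.0008,0,0.0007,1,0,-3.3,0,0.0008,0,0.0007,1,0,-3.5,0,-0.002,0,0.001,1,0,-3.5,0,-0.002,0,0.001,1,0,-3.5,0,-0.002,0,0.001,1,0,0,0,0,0,0,1]
}}

```text
time_s: 15.7
eef_pos: [0.6023, -0.02, 0.1249]
eef_rot: [0.854, 0.019, 0.519, -0.03]
wrist_force: [-0.1, -0.1, -2.6]
opening: 0.155
```

Run:
```python
from h import *
n=nose();print(n,ctrl.get_obs()["wrist_force"])
C,im=shot("scene","d");cv2.imwrite("pics/d.png",cv2.resize(im[130:250,200:320],(480,480)))
for cf,p in lm("scene","bead1",C): print(cf,p)
```

```text
(array([ 0.0321, -0.    ,  0.053 ]), 'p', np.float64(-16.04), 'yaw', np.float64(-4.07), 'roll', np.float64(0.01)) [-0.12509053 -0.14855742 -2.62985655]
0.72 [0.5627, -0.014, 0.0832]
0.65 [0.6768, -0.0091, 0.1004]
0.51 [0.6927, 0.0073, 0.1039]
```

View pics/d.png

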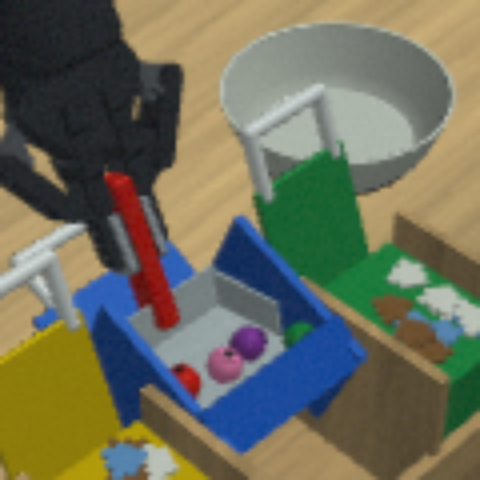

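Emit:
{"op": "carry_out", "data": {
  "motion": [0,-3,0,-0.006,0,0.002,1,0,-3,0,-0.012,0,0.004,1,0,0,0,-0.015,0,0.008,1,0,0,0,-0.018,0,0.01,1,0,0,0,-0.02,0,0.01,1,0,0,0,-0.02,0,0.006,1,0,0,0,-0.02,0,0,1,0,0,0,-0.015,0,0,1,0,0,0,0,0,0,1,0,0,0,0,0,0,1]
}}

```text
time_s: 16.8
eef_pos: [0.5735, -0.0194, 0.2606]
eef_rot: [0.877, 0.016, 0.479, -0.03]
wrist_force: [-0.2, -0.5, -2.2]
opening: 0.154
```

Run:
```python
from h import *
n=nose();print(n,ctrl.get_obs()["wrist_force"])
C,im=shot("scene","e");
for cf,p in lm("scene","bead1",C): print(cf,p)
C2,im2=shot("side","e2")
u=proj("scene",pose()[:3,3]).astype(int);v=proj("side",pose()[:3,3]).astype(int);print(u,v)
a=im[130:250,200:320];b=im[max(0,u[1]-20):max(0,u[1]-20)+120,u[0]-40:u[0]+80]
cv2.imwrite("pics/e.png",np.hstack([cv2.resize(x,(400,400)) for x in(a,b)]))
```

```text
(array([ 0.0054, -0.0015,  0.1981]), 'p', np.float64(-21.38), 'yaw', np.float64(-3.96), 'roll', np.float64(-0.01)) [-0.23865293 -0.5311285  -2.21042092]
0.63 [0.6085, -0.002, 0.2299]
0.62 [0.6093, -0.0317, 0.2323]
0.61 [0.6049, -0.0488, 0.2278]
[221 141] [279 152]
```

View pics/e.png

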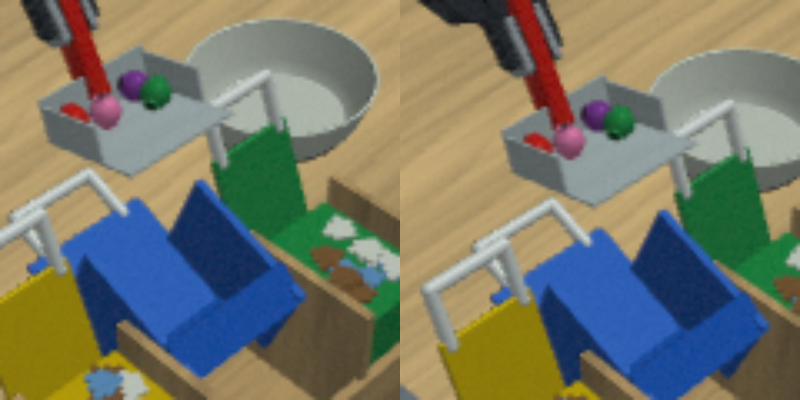

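```bash
cat >> h.py <<'E'
B=np.array([.525,.259,0.])
def bseg(pts,T=None,yaw=-4):
    T=pose() if T is None else T
    for s,z,p,n in pts:
        q,Rt=nosepose(s,z,p,yaw=yaw,H=B); print("->",s,z,p,np.round(q,3)); rows(q,Rt,n,T); T=np.eye(4);T[:3,:3]=Rt;T[:3,3]=q
def bnose():
    T=pose(); return np.round(T[:3,:3]@NT+T[:3,3]-B,4),round(P0-np.degrees(np.arctan2(T[0,0],-T[2,0])),2)
E
python3 - <<'E'
from h import *
print(bnose());bseg([(-.04,.22,-21,14)])
E
```

```text
(array([ 0.1498, -0.2843,  0.2417]), np.float64(-21.23))
-> -0.04 0.22 -21 [0.383 0.268 0.238]
[0.0, 0.02, -0.0] [-0.0068, 0.0195, -0.0134]
[0.0, 0.02, -0.0] [-0.0068, 0.0195, -0.0134]
[0.0, 0.02, -0.0] [-0.0068, 0.0195, -0.0134]
[0.0, 0.02, -0.0] [-0.0068, 0.0195, -0.0134]
[0.0, 0.02, -0.0] [-0.0068, 0.0195, -0.0134]
[0.0, 0.02, -0.0] [-0.0068, 0.0195, -0.0134]
[0.0, 0.02, -0.0] [-0.0068, 0.0195, -0.0134]
[0.0, 0.02, -0.0] [-0.0068, 0.0195, -0.0134]
[0.0, 0.02, -0.0] [-0.0067, 0.0195, -0.0134]
[0.0, 0.02, -0.0] [-0.0067, 0.0195, -0.0134]
[0.0, 0.02, -0.0] [-0.0067, 0.0195, -0.0134]
[0.0, 0.02, -0.0] [-0.0067, 0.0195, -0.0134]
[0.0, 0.02, -0.0] [-0.0067, 0.0195, -0.0134]
[0.0, 0.02, -0.0] [-0.0067, 0.0195, -0.0134]
```

Emit:
{"op": "carry_out", "data": {
  "motion": [0,0,0,-0.003,0.01,-0.006,1,0,0,0,-0.0068,0.0195,-0.0134,1,0,0,0,-0.0068,0.0195,-0.0134,1,0,0,0,-0.0068,0.0195,-0.0134,1,0,0,0,-0.0068,0.0195,-0.0134,1,0,0,0,-0.0068,0.0195,-0.0134,1,0,0,0,-0.0068,0.0195,-0.0134,1,0,0,0,-0.0068,0.0195,-0.0134,1,0,0,0,-0.0068,0.0195,-0.0134,1,0,0,0,-0.0068,0.0195,-0.0134,1]
}}

```text
time_s: 17.95
eef_pos: [0.4393, 0.1796, 0.2348]
eef_rot: [0.872, 0.02, 0.488, -0.033]
wrist_force: [0.5, 0.3, -2.5]
opening: 0.154
```

Emit:
{"op": "carry_out", "data": {
  "motion": [0,0,0,-0.0067,0.0195,-0.0134,1,0,0,0,-0.0067,0.0195,-0.0134,1,0,0,0,-0.0067,0.0195,-0.0134,1,0,0,0,-0.003,0.01,-0.006,1,0,0,0,0,0,0,1,0,0,0,0,0,0,1]
}}

```text
time_s: 18.55
eef_pos: [0.3876, 0.2572, 0.2242]
eef_rot: [0.87, 0.017, 0.492, -0.032]
wrist_force: [-0.2, -0.7, -1.3]
opening: 0.154
```

Run:
```python
from h import *
print(bnose());bseg([(-.045,.12,-18,6),(-.045,.09,0,4)])
C,im=shot("side","f")
for t in("bowl","bead1"):
  for cf,p in lm("side",t,C): print(t,cf,p)
C,im=shot("scene")
for t in("bowl","bead1"):
  for cf,p in lm("scene",t,C): print(t,cf,p)
```

```text
(array([-0.0363, -0.0082,  0.2035]), np.float64(-19.52))
-> -0.045 0.12 -18 [0.38  0.268 0.143]
[-0.01, 0.26, 0.02] [0.0108, 0.0017, -0.0082]
[-0.01, 0.26, 0.02] [0.0108, 0.0017, -0.0081]
[-0.01, 0.26, 0.02] [0.0108, 0.0017, -0.0081]
[-0.01, 0.26, 0.02] [0.0109, 0.0017, -0.008]
[-0.01, 0.26, 0.02] [0.0109, 0.0017, -0.008]
[-0.01, 0.26, 0.02] [0.011, 0.0017, -0.0079]
-> -0.045 0.09 0 [0.392 0.267 0.143]
[0.0, 4.5, 0.0] [0.0015, -0.0, 0.0027]
[0.0, 4.5, 0.0] [0.0013, -0.0, 0.0028]
[0.0, 4.5, 0.0] [0.0011, -0.0, 0.0029]
[0.0, 4.5, 0.0] [0.0008, -0.0, 0.0029]
bowl 0.69 [0.5243, 0.2566, 0.0062]
bead1 0.57 [0.4189, 0.2268, 0.1894]
bead1 0.53 [0.4363, 0.2783, 0.1975]
bead1 0.51 [0.4178, 0.2772, 0.1918]
bowl 0.77 [0.5217, 0.2593, -0.0032]
bead1 0.51 [0.4226, 0.2441, 0.1909]
bead1 0.51 [0.4254, 0.2763, 0.1874]
bead1 0.5 [0.4376, 0.2802, 0.1937]
```

Emit:
{"op": "carry_out", "data": {
  "motion": [0,0.26,0,0.0108,0.0015,-0.0082,1,0,0.26,0,0.0108,0.0015,-0.008,1,0,0.26,0,0.0108,0.0015,-0.008,1,0,0.26,0,0.011,0.0015,-0.008,1,0,0.26,0,0.011,0.0015,-0.008,1,0,0,0,0.011,0.0015,-0.008,1,0,0,0,0,0,0,1]
}}

```text
time_s: 19.55
eef_pos: [0.3784, 0.2648, 0.1346]
eef_rot: [0.863, 0.019, 0.504, -0.034]
wrist_force: [-0.1, -0.4, -2.3]
opening: 0.158
```

Run:
```python
from h import *
print(bnose());bseg([(-.045,.08,2,5),(-.04,.062,20,5),(-.035,.055,48,6)])
```

```text
(array([-0.0461, -0.0011,  0.1112]), np.float64(-17.94))
-> -0.045 0.08 2 [0.394 0.267 0.137]
[-0.07, 4.0, 0.05] [0.0011, 0.0007, 0.0028]
[-0.07, 4.0, 0.05] [0.0009, 0.0007, 0.0029]
[-0.07, 4.0, 0.05] [0.0007, 0.0007, 0.0029]
[-0.07, 4.0, 0.05] [0.0005, 0.0007, 0.003]
[-0.07, 4.0, 0.05] [0.0003, 0.0007, 0.003]
-> -0.04 0.062 20 [0.42  0.265 0.143]
[-0.0, 3.6, -0.0] [-0.0003, 0.0, 0.0055]
[-0.0, 3.6, -0.0] [-0.0007, 0.0, 0.0054]
[-0.0, 3.6, -0.0] [-0.001, 0.0, 0.0054]
[-0.0, 3.6, -0.0] [-0.0013, 0.0, 0.0053]
[-0.0, 3.6, -0.0] [-0.0017, 0.0, 0.0052]
-> -0.035 0.055 48 [0.471 0.262 0.157]
[0.0, 4.67, -0.0] [-0.0036, -0.0, 0.008]
[0.0, 4.67, -0.0] [-0.0042, -0.0, 0.0076]
[0.0, 4.67, -0.0] [-0.0048, -0.0, 0.0073]
[0.0, 4.67, -0.0] [-0.0054, -0.0, 0.0069]
[0.0, 4.67, -0.0] [-0.0059, -0.0, 0.0064]
[0.0, 4.67, -0.0] [-0.0064, -0.0, 0.0059]
```

Emit:
{"op": "carry_out", "data": {
  "motion": [0,4,0,0.0011,0.0005,0.0028,1,0,4,0,0.0009,0.0005,0.0029,1,0,4,0,0.0007,0.0005,0.0029,1,0,3,0,0.0005,0.0005,0.003,1,0,2,0,0,0,0.002,1]
}}

```text
time_s: 20.05
eef_pos: [0.3895, 0.266, 0.1334]
eef_rot: [0.774, 0.021, 0.633, -0.029]
wrist_force: [-0.3, 0.2, -1.1]
opening: 0.154
```

Run:
```python
from h import *
print(bnose());bseg([(-.04,.062,20,5),(-.035,.055,48,6)])
```

```text
(array([-0.0471,  0.0015,  0.08  ]), np.float64(-0.01))
-> -0.04 0.062 20 [0.42  0.265 0.143]
[-0.01, 4.01, 0.05] [-0.0006, 0.0003, 0.0064]
[-0.01, 4.01, 0.05] [-0.001, 0.0003, 0.0063]
[-0.01, 4.01, 0.05] [-0.0015, 0.0003, 0.0062]
[-0.01, 4.01, 0.05] [-0.0019, 0.0003, 0.0061]
[-0.01, 4.01, 0.05] [-0.0023, 0.0003, 0.006]
-> -0.035 0.055 48 [0.471 0.262 0.157]
[0.0, 4.67, -0.0] [-0.0036, -0.0, 0.008]
[0.0, 4.67, -0.0] [-0.0042, -0.0, 0.0076]
[0.0, 4.67, -0.0] [-0.0048, -0.0, 0.0073]
[0.0, 4.67, -0.0] [-0.0054, -0.0, 0.0069]
[0.0, 4.67, -0.0] [-0.0059, -0.0, 0.0064]
[0.0, 4.67, -0.0] [-0.0064, -0.0, 0.0059]
```

Emit:
{"op": "carry_out", "data": {
  "motion": [0,4,0,-0.0006,0,0.0064,1,0,4,0,-0.001,0,0.0063,1,0,4,0,-0.0015,0,0.0062,1,0,4,0,-0.0019,0,0.0061,1,0,4,0,-0.0023,0,0.006,1,0,0,0,0,0,0,1]
}}

```text
time_s: 20.65
eef_pos: [0.4239, 0.264, 0.1428]
eef_rot: [0.648, 0.026, 0.761, -0.023]
wrist_force: [0.5, -0.8, -1.2]
opening: 0.156
```

Emit:
{"op": "carry_out", "data": {
  "motion": [0,4.7,0,-0.0036,0,0.008,1,0,4.7,0,-0.0042,0,0.0076,1,0,4.7,0,-0.0048,0,0.0073,1,0,4.7,0,-0.0054,0,0.0069,1,0,4.7,0,-0.0059,0,0.0064,1,0,4.7,0,-0.0064,0,0.0059,1,0,0,0,0,0,0,1,0,0,0,0,0,0,1,0,0,0,0,0,0,1,0,0,0,0,0,0,1]
}}

```text
time_s: 21.65
eef_pos: [0.4717, 0.2623, 0.1535]
eef_rot: [0.442, 0.027, 0.896, -0.017]
wrist_force: [-0.6, -0.3, -1.1]
opening: 0.155
```

Run:
```python
from h import *
print(bnose(),ctrl.get_obs()["wrist_force"])
C,im=shot("side","g");
for cf,p in lm("side","bead1",C): print(cf,p)
C,im2=shot("scene","g2")
for cf,p in lm("scene","bead1",C): print(cf,p)
cv2.imwrite("pics/g.png",np.hstack([cv2.resize(x,(400,400)) for x in(im[220:340,200:320],im2[90:210,220:340])]))
```

```text
(array([-0.0354,  0.0026,  0.0517]), np.float64(48.86)) [-0.61958256 -0.34285144 -1.07843579]
0.56 [0.5616, 0.2862, 0.0182]
0.54 [0.5506, 0.257, 0.0149]
0.44 [0.5715, 0.2537, 0.0172]
0.62 [0.5626, 0.2883, 0.017]
0.35 [0.5542, 0.254, 0.0121]
```

View pics/g.png

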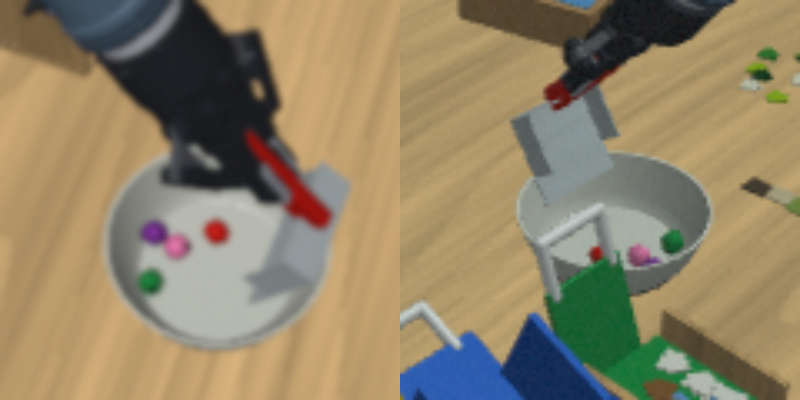

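```bash
cat >> h.py <<'E'
def chain(pts,T=None):
    """pts: (TCP pos, R, n)"""
    T=pose() if T is None else T
    for q,Rt,n in pts:
        print("->",np.round(q,3)); rows(q,Rt,n,T); T=np.eye(4);T[:3,:3]=Rt;T[:3,3]=q
E
python3 - <<'E'
from h import *
q1,R1=nosepose(-.045,.16,42,yaw=-4,H=B)
q2,R2=nosepose(-.045,.25,0,yaw=-4,H=B)
q3,R3=nosepose(0,.20,0,yaw=-2,H=np.array([.59,-.2,0]))
chain([(q1,R1,3),(q2,R2,6),(q3,R3,11)])
E
```

```text
-> [0.45  0.263 0.259]
[0.04, -2.31, 0.15] [-0.0234, -0.0003, -0.0272]
[0.04, -2.31, 0.15] [-0.0244, -0.0002, -0.0263]
[0.04, -2.31, 0.15] [-0.0255, -0.0002, -0.0253]
-> [0.392 0.267 0.303]
[-0.0, -7.0, 0.0] [-0.0014, 0.0, -0.0122]
[-0.0, -7.0, 0.0] [-0.0029, 0.0, -0.0119]
[-0.0, -7.0, 0.0] [-0.0043, 0.0, -0.0115]
[-0.0, -7.0, 0.0] [-0.0057, 0.0, -0.0109]
[-0.0, -7.0, 0.0] [-0.007, 0.0, -0.0101]
[-0.0, -7.0, 0.0] [-0.0081, 0.0, -0.0092]
-> [ 0.502 -0.198  0.253]
[-0.18, -0.0, 0.04] [0.007, -0.0415, 0.0118]
[-0.18, -0.0, 0.04] [0.007, -0.0415, 0.0116]
[-0.18, -0.0, 0.04] [0.007, -0.0416, 0.0115]
[-0.18, -0.0, 0.04] [0.0069, -0.0416, 0.0114]
[-0.18, -0.0, 0.04] [0.0069, -0.0417, 0.0112]
[-0.18, -0.0, 0.04] [0.0069, -0.0417, 0.0111]
[-0.18, -0.0, 0.04] [0.0068, -0.0417, 0.011]
[-0.18, -0.0, 0.04] [0.0068, -0.0418, 0.0108]
[-0.18, -0.0, 0.04] [0.0068, -0.0418, 0.0107]
[-0.18, -0.0, 0.04] [0.0068, -0.0418, 0.0106]
[-0.18, -0.0, 0.04] [0.0067, -0.0419, 0.0105]
```

Emit:
{"op": "carry_out", "data": {
  "motion": [0,-2.3,0,-0.0234,0,-0.0272,1,0,-2.3,0,-0.0244,0,-0.0263,1,0,-2.3,0,-0.0255,0,-0.0253,1,0,-7,0,-0.0014,0,-0.0122,1,0,-7,0,-0.003,0,-0.012,1,0,-7,0,-0.0043,0,-0.0115,1,0,-7,0,-0.0057,0,-0.011,1,0,-7,0,-0.007,0,-0.01,1,0,-7,0,-0.008,0,-0.009,1,0,0,0,0,0,0,1]
}}

```text
time_s: 22.85
eef_pos: [0.3871, 0.2675, 0.3085]
eef_rot: [0.784, 0.02, 0.62, -0.026]
wrist_force: [-0.1, -0.1, -1.2]
opening: 0.155
```

Emit:
{"op": "carry_out", "data": {
  "motion": [-0.2,0,0,0.007,-0.0415,0.0118,1,-0.2,0,0,0.007,-0.0415,0.0116,1,-0.2,0,0,0.007,-0.0416,0.0115,1,-0.2,0,0,0.007,-0.0416,0.0114,1,-0.2,0,0,0.007,-0.0417,0.0112,1,-0.2,0,0,0.007,-0.0417,0.011,1,-0.2,0,0,0.007,-0.0417,0.011,1,-0.2,0,0,0.007,-0.0418,0.0108,1,-0.2,0,0,0.005,-0.0418,0.0107,1]
}}

```text
time_s: 23.75
eef_pos: [0.4831, -0.1202, 0.2747]
eef_rot: [0.784, 0.006, 0.62, -0.007]
wrist_force: [0.0, 0.3, -1.1]
opening: 0.158
```

Run:
```python
from h import *
print(pose()[:3,3]); M=np.array([.59,-.2,0])
C,im=shot("side")
for t in("spoon","spoon_grip","mat"): print(t,lm("side",t,C))
for z,n in((.05,9),): 
    q,Rt=nosepose(0,z,0,yaw=-2,H=M); chain([(q,Rt,n)])
```

```text
[ 0.48308301 -0.12024691  0.27468582]
spoon [(0.46, [0.5614, -0.0166, 0.0866])]
spoon_grip [(0.69, [0.5394, -0.3619, 0.0301])]
mat [(0.98, [0.5318, -0.2728, 0.0055])]
-> [ 0.502 -0.198  0.103]
[0.09, 0.2, -0.03] [0.019, -0.0087, -0.0022]
[0.09, 0.2, -0.03] [0.019, -0.0087, -0.0021]
[0.09, 0.2, -0.03] [0.019, -0.0087, -0.002]
[0.09, 0.2, -0.03] [0.019, -0.0087, -0.0019]
[0.09, 0.2, -0.03] [0.019, -0.0087, -0.0018]
[0.09, 0.2, -0.03] [0.0191, -0.0087, -0.0018]
[0.09, 0.2, -0.03] [0.0191, -0.0087, -0.0017]
[0.09, 0.2, -0.03] [0.0191, -0.0087, -0.0016]
[0.09, 0.2, -0.03] [0.0191, -0.0087, -0.0015]
```

Emit:
{"op": "carry_out", "data": {
  "motion": [0.1,0.2,0,0,-0.039,0,1,0.1,0.2,0,0,-0.039,0,1,0.1,0.3,0,0.03,0,-0.003,1,0.1,0.3,0,0.04,0,-0.004,1,0,0.3,0,0.04,0,-0.004,1,0,0.3,0,0.04,0,-0.004,1,0,0,0,0.01,0,0,1,0,0,0,0,0,0,1]
}}

```text
time_s: 24.75
eef_pos: [0.5044, -0.1908, 0.1145]
eef_rot: [0.776, 0.006, 0.631, -0.004]
wrist_force: [0.1, 0.6, -0.2]
opening: 0.154
```

Run:
```python
from h import *
print(pose()[:3,3],nose()); M=np.array([.59,-.2,0])
q,Rt=nosepose(0,.003,0,yaw=-2,H=M); chain([(q,Rt,4)])
```

```text
[ 0.50442646 -0.19084852  0.11448385] (array([-0.0638, -0.1726,  0.0167]), 'p', np.float64(-0.41), 'yaw', np.float64(-0.79), 'roll', np.float64(0.26))
-> [ 0.502 -0.198  0.056]
[0.28, 0.1, -0.12] [0.014, -0.0018, -0.0037]
[0.28, 0.1, -0.12] [0.0141, -0.0018, -0.0036]
[0.28, 0.1, -0.12] [0.0141, -0.0018, -0.0036]
[0.28, 0.1, -0.12] [0.0141, -0.0018, -0.0036]
```

Emit:
{"op": "carry_out", "data": {
  "motion": [0,0.1,-0.1,0.014,0,-0.0036,1,0,0.1,-0.1,0.014,0,-0.0036,1,0,0.1,0,0.014,0,-0.0036,1,0,0,0,0.01,0,-0.002,1,0,0,0,0,0,0,1]
}}

```text
time_s: 25.25
eef_pos: [0.5069, -0.1914, 0.0658]
eef_rot: [0.777, 0.002, 0.629, -0.006]
wrist_force: [-0.8, -0.6, -1.8]
opening: 0.156
```

Run:
```python
from h import *
print(pose()[:3,3],nose(),ctrl.get_obs()["wrist_force"])
```

```text
[ 0.50692509 -0.19143122  0.06582796] (array([-0.061 , -0.1732, -0.0317]), 'p', np.float64(-0.61), 'yaw', np.float64(-0.62), 'roll', np.float64(-0.25)) [-0.78108661 -0.62584832 -1.78170917]
```

Ten mm to go, then release and lift along the handle.

Emit:
{"op": "carry_out", "data": {
  "motion": [0,0.3,0,0.006,0,-0.001,1,0,0.3,0,0.004,0,-0.001,1,0,0,0,0.002,0,0,1,0,0,0,0,0,0,1]
}}

```text
time_s: 25.65
eef_pos: [0.5107, -0.1947, 0.0589]
eef_rot: [0.776, 0.0, 0.631, -0.007]
wrist_force: [-0.5, -0.3, -0.5]
opening: 0.157
```

Emit:
{"op": "carry_out", "data": {
  "motion": [0,0,0,0,0,0,0.4,0,0,0,0,0,0,0.2,0,0,0,0,0,0,0.2,0,0,0,-0.02,0,0,0.2,0,0,0,-0.04,0,0,0,0,0,0,-0.05,0,0,-0.5,0,0,0,-0.04,0,0,-0.5,0,0,0,0,0,0,-0.5]
}}

```text
time_s: 26.45
eef_pos: [0.4791, -0.1932, 0.2103]
eef_rot: [0.775, 0.0, 0.632, -0.007]
wrist_force: [0.8, -0.2, 0.6]
opening: 0.748
```

Run:
```python
from h import *
print(np.round(pose(),3).tolist())
for c in("wrist","side","scene"):
    C,im=shot(c,c+"_s")
    for t in["scoop","spoon","spoon_grip","spoon_tip"]: print(c,t,lm(c,t,C))
```

```text
[[0.202, 0.012, 0.979, 0.479], [-0.011, 1.0, -0.01, -0.193], [-0.979, -0.009, 0.202, 0.21], [0.0, 0.0, 0.0, 1.0]]
wrist scoop [(0.92, [0.5565, -0.1919, 0.0046])]
wrist spoon [(0.71, [0.5468, -0.3565, 0.0043]), (0.26, [0.5624, -0.0142, 0.0878])]
wrist spoon_grip [(0.91, [0.5395, -0.3611, 0.0274]), (0.57, [0.6734, -0.0254, 0.0014])]
wrist spoon_tip [(0.77, [0.6394, -0.3495, 0.0135])]
side scoop [(0.68, [0.5571, -0.1959, 0.0076]), (0.2, [0.672, -0.0209, 0.0507])]
side spoon [(0.55, [0.5411, -0.3559, 0.0061])]
side spoon_grip [(0.92, [0.5395, -0.3622, 0.0302]), (0.46, [0.5621, -0.0156, 0.0881])]
side spoon_tip [(0.59, [0.6427, -0.3445, 0.0121]), (0.53, [0.6716, -0.0227, 0.0482])]
scene scoop [(0.65, [0.5535, -0.1912, 0.0068]), (0.41, [0.6716, -0.0204, -0.0004]), (0.37, [0.5042, -0.1946, 0.0795])]
scene spoon [(0.72, [0.546, -0.362, 0.0055]), (0.62, [0.6713, -0.0247, -0.0008])]
scene spoon_grip [(0.84, [0.5368, -0.3594, 0.029]), (0.33, [0.6694, -0.0231, -0.003])]
scene spoon_tip [(0.73, [0.6438, -0.3463, 0.0085]), (0.53, [0.529, -0.0137, 0.0978])]
```

View pics/wrist_s.png

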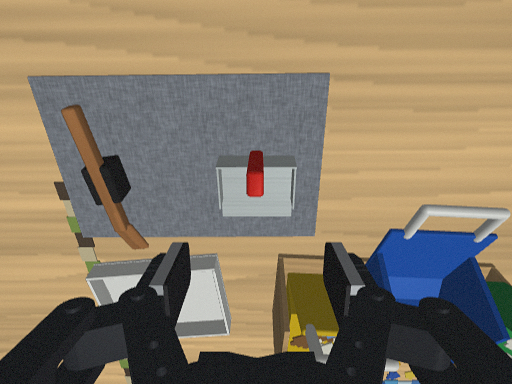

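Run:
```python
from h import *
chain([(np.array([.5388,-.361,.11]),toolR(8,0),6)])
```

```text
-> [ 0.539 -0.361  0.11 ]
[-1.44, 1.86, 0.16] [0.0175, -0.0282, 0.0074]
[-1.44, 1.86, 0.16] [0.0172, -0.0284, 0.0073]
[-1.44, 1.86, 0.16] [0.0168, -0.0286, 0.0071]
[-1.44, 1.86, 0.16] [0.0165, -0.0288, 0.0069]
[-1.44, 1.86, 0.16] [0.0162, -0.0291, 0.0067]
[-1.44, 1.86, 0.16] [0.0159, -0.0293, 0.0065]
```

Emit:
{"op": "carry_out", "data": {
  "motion": [-1.45,1.9,0.15,0,-0.0282,0.011,-0.5,-1.45,1.9,0.15,0,-0.0284,0.011,-0.5,-1.45,1.9,0.15,0,-0.0286,0.01,-0.5,-1.45,1.9,0.15,0,-0.0288,0.009,-0.5,-1.45,1.9,0.15,0.02,-0.029,0.008,-0.5,-1.45,1.9,0.15,0.04,-0.029,0.007,-0.5,0,0,0,0.03,0,0,-0.5,0,0,0,0,0,0,-0.5]
}}

```text
time_s: 28.0
eef_pos: [0.5467, -0.3671, 0.1183]
eef_rot: [0.702, -0.053, 0.709, 0.051]
wrist_force: [-0.9, 1.6, -0.9]
opening: 0.753
```

Run:
```python
from h import *
print(np.round(pose(),3).tolist())
for c in("wrist","side"):
    C,im=shot(c,c+"_sp")
    for t in["spoon_grip","spoon_tip"]: print(c,t,lm(c,t,C))
m=ctrl.trace("side","spoon");print([d["conf"] for d in m])
chain([(np.array([.5388,-.361,.05]),toolR(8,0),3)])
```

```text
[[-0.01, -0.147, 0.989, 0.547], [-0.004, 0.989, 0.147, -0.367], [-1.0, -0.002, -0.01, 0.118], [0.0, 0.0, 0.0, 1.0]]
wrist spoon_grip [(0.63, [0.5425, -0.3608, 0.0292]), (0.56, [0.6438, -0.3453, 0.013])]
wrist spoon_tip [(0.98, [0.6424, -0.3498, 0.0111])]
side spoon_grip [(0.63, [0.5419, -0.3608, 0.0296]), (0.45, [0.5068, -0.1959, 0.0798])]
side spoon_tip [(0.7, [0.6439, -0.3456, 0.0114])]
[0.82]
-> [ 0.539 -0.361  0.05 ]
[0.18, -0.05, 0.24] [0.0255, 0.0035, -0.0032]
[0.18, -0.05, 0.24] [0.0255, 0.0034, -0.0032]
[0.18, -0.05, 0.24] [0.0255, 0.0033, -0.0032]
```

Emit:
{"op": "carry_out", "data": {
  "motion": [0.2,0,0.2,0.0255,0.003,-0.0028,-0.5,0.2,0,0.2,0.0255,0.003,-0.0028,-0.5,0.2,0,0.2,0.0255,0.003,-0.0028,-0.3,0,0,0,0.01,0,0,-0.3,0,0,0,0,0,0,-0.3]
}}

```text
time_s: 28.85
eef_pos: [0.5444, -0.3647, 0.048]
eef_rot: [0.708, -0.054, 0.702, 0.044]
wrist_force: [0.5, -0.5, -0.3]
opening: 0.652
```

Run:
```python
from h import *
print(np.round(pose(),3).tolist())
chain([(np.array([.5395,-.361,.013]),toolR(8,0),3)])
```

```text
[[0.01, -0.139, 0.99, 0.544], [-0.013, 0.99, 0.139, -0.365], [-1.0, -0.015, 0.008, 0.048], [0.0, 0.0, 0.0, 1.0]]
-> [ 0.54  -0.361  0.013]
[0.0, 0.15, 0.28] [0.0116, 0.0016, -0.0015]
[0.0, 0.15, 0.28] [0.0116, 0.0015, -0.0015]
[0.0, 0.15, 0.28] [0.0117, 0.0015, -0.0015]
```

Emit:
{"op": "carry_out", "data": {
  "motion": [0,0.1,0.3,0.0116,0.0018,-0.0018,-0.3,0,0.1,0.3,0.0116,0.0018,-0.0018,-0.3,0,0.1,0.3,0.0105,0.0018,-0.0018,-0.3,0,0,0,0,0,0,-0.3,0,0,0,0,0,0,1,0,0,0,0,0,0,1,0,0,0,0,0,0,1,0,0,0,0,0,0,1,0,0,0,0,0,0,1,0,0,0,0,0,0,1]
}}

```text
time_s: 29.85
eef_pos: [0.5414, -0.3628, 0.0173]
eef_rot: [0.708, -0.051, 0.703, 0.048]
wrist_force: [-0.4, -0.3, 0.1]
opening: 0.34
```

Run:
```python
from h import *
print(np.round(pose(),3).tolist(),ctrl.get_obs()["wrist_force"])
```

```text
[[0.008, -0.14, 0.99, 0.541], [-0.004, 0.99, 0.14, -0.363], [-1.0, -0.005, 0.007, 0.017], [0.0, 0.0, 0.0, 1.0]] [-0.37705166 -0.26751945  0.05359504]
```

```bash
cat >> h.py <<'E'
TIP=np.array([.0083,.001,.104])
def tippose(x,y,z,p=48,yaw=0): 
    Rt=toolR(yaw,-p); return B+[x,y,z]-Rt@TIP,Rt
def tip():
    T=pose(); return np.round(T[:3,:3]@TIP+T[:3,3]-B,4)
E
python3 - <<'E'
from h import *
T=pose().copy(); q1=T[:3,3]+[0,0,.22]
chain([(q1,T[:3,:3],5),(*tippose(-.032,0,.16),16)])
E
```

```text
-> [ 0.541 -0.363  0.237]
[0.0, 0.0, 0.0] [-0.044, -0.0002, 0.0003]
[0.0, 0.0, 0.0] [-0.044, -0.0002, 0.0003]
[0.0, 0.0, 0.0] [-0.044, -0.0002, 0.0003]
[0.0, 0.0, 0.0] [-0.044, -0.0002, 0.0003]
[0.0, 0.0, 0.0] [-0.044, -0.0002, 0.0003]
-> [0.43  0.258 0.243]
[0.47, 3.02, 0.22] [-0.0005, 0.0394, -0.0015]
[0.47, 3.02, 0.22] [-0.0003, 0.0394, -0.0018]
[0.47, 3.02, 0.22] [-0.0, 0.0394, -0.0022]
[0.47, 3.02, 0.22] [0.0002, 0.0393, -0.0025]
[0.47, 3.02, 0.22] [0.0005, 0.0393, -0.0028]
[0.47, 3.02, 0.22] [0.0008, 0.0393, -0.0031]
[0.47, 3.02, 0.22] [0.0012, 0.0393, -0.0033]
[0.47, 3.02, 0.22] [0.0015, 0.0392, -0.0036]
[0.47, 3.02, 0.22] [0.0018, 0.0392, -0.0038]
[0.47, 3.02, 0.22] [0.0022, 0.0392, -0.004]
[0.47, 3.02, 0.22] [0.0026, 0.0391, -0.0042]
[0.47, 3.02, 0.22] [0.003, 0.0391, -0.0044]
[0.47, 3.02, 0.22] [0.0033, 0.039, -0.0045]
[0.47, 3.02, 0.22] [0.0037, 0.039, -0.0047]
[0.47, 3.02, 0.22] [0.0041, 0.0389, -0.0048]
[0.47, 3.02, 0.22] [0.0045, 0.0389, -0.0049]
```

Emit:
{"op": "carry_out", "data": {
  "motion": [0,0,0,-0.03,0,0,1,0,0,0,-0.05,0,0,1,0,0,0,-0.05,0,0,1,0,0,0,-0.05,0,0,1,0,0,0,-0.05,0,0,1,0,0,0,-0.05,0,-0.01,1,0,0,0,0,0,-0.02,1]
}}

```text
time_s: 30.55
eef_pos: [0.5095, -0.3642, 0.3009]
eef_rot: [0.707, -0.05, 0.704, 0.051]
wrist_force: [-0.3, -0.3, -0.1]
opening: 0.338
```

Emit:
{"op": "carry_out", "data": {
  "motion": [0.5,3,0.2,-0.0005,0.039,-0.006,1,0.5,3,0.2,0,0.039,-0.006,1,0.5,3,0.2,0,0.039,-0.005,1,0.5,3,0.2,0,0.039,-0.004,1,0.5,3,0.2,0,0.039,-0.003,1,0.5,3,0.2,0,0.039,-0.003,1,0.5,3,0.2,0,0.039,-0.003,1,0.5,3,0.2,0,0.039,-0.003,1]
}}

```text
time_s: 31.35
eef_pos: [0.4393, -0.054, 0.3126]
eef_rot: [0.543, -0.022, 0.84, 0.016]
wrist_force: [1.1, -0.4, -1.8]
opening: 0.337
```

Emit:
{"op": "carry_out", "data": {
  "motion": [0.5,3,0.2,0.001,0.039,-0.003,1,0.5,3,0.2,0.002,0.039,-0.003,1,0.5,3,0.2,0.002,0.039,-0.003,1,0.5,3,0.2,0.003,0.039,-0.003,1,0.5,3,0.2,0.003,0.039,-0.003,1,0.5,3,0.2,0.003,0.039,-0.003,1,0,0,0,0,0,0,1]
}}

```text
time_s: 32.05
eef_pos: [0.4064, 0.1924, 0.3102]
eef_rot: [0.4, -0.003, 0.916, -0.005]
wrist_force: [-0.2, -1.6, -1.2]
opening: 0.339
```

Run:
```python
from h import *
print(np.round(pose(),3).tolist(),tip(),ctrl.get_obs()["opening"])
chain([(*tippose(-.032,0,.10),8)])
for c in("side","scene"):
    C,im=shot(c)
    for t in["spoon_tip","spoon_grip","bead1"]: print(c,t,lm(c,t,C))
```

```text
[[-0.68, -0.002, 0.733, 0.406], [-0.01, 1.0, -0.006, 0.192], [-0.733, -0.011, -0.68, 0.31], [0.0, 0.0, 0.0, 1.0]] [-0.048  -0.0663  0.2334] 0.3387092582560222
-> [0.43  0.258 0.183]
[-0.05, 0.65, 0.07] [0.0096, 0.0084, 0.0129]
[-0.05, 0.65, 0.07] [0.0095, 0.0084, 0.013]
[-0.05, 0.65, 0.07] [0.0093, 0.0083, 0.0131]
[-0.05, 0.65, 0.07] [0.0092, 0.0083, 0.0132]
[-0.05, 0.65, 0.07] [0.0091, 0.0083, 0.0133]
[-0.05, 0.65, 0.07] [0.0089, 0.0083, 0.0135]
[-0.05, 0.65, 0.07] [0.0088, 0.0082, 0.0136]
[-0.05, 0.65, 0.07] [0.0086, 0.0082, 0.0137]
side spoon_tip [(0.94, [0.4762, 0.1945, 0.2366])]
side spoon_grip [(0.95, [0.4148, 0.1914, 0.3239]), (0.23, [0.5601, -0.1989, 0.005])]
side bead1 [(0.62, [0.5315, 0.231, 0.0136]), (0.62, [0.5518, 0.2583, 0.0146]), (0.6, [0.5731, 0.2486, 0.0159])]
scene spoon_tip [(0.58, [0.478, 0.1902, 0.2353])]
scene spoon_grip [(0.82, [0.414, 0.19, 0.3242]), (0.6, [0.5551, -0.1979, 0.0033])]
scene bead1 [(0.66, [0.7314, 0.34, -0.0023]), (0.58, [0.5652, 0.287, 0.0159]), (0.41, [0.5519, 0.2578, 0.0166])]
```

Emit:
{"op": "carry_out", "data": {
  "motion": [0,0.65,0,0.0096,0.0084,0.0129,1,0,0.65,0,0.0095,0.0084,0.013,1,0,0.65,0,0.0093,0.0083,0.0131,1,0,0.65,0,0.0092,0.0083,0.0132,1,0,0.65,0,0.009,0.0083,0.0133,1,0,0.65,0,0.009,0.0083,0.0135,1,0,0.65,0,0.0088,0.0082,0.0136,1,0,0,0,0,0,0,1]
}}

```text
time_s: 33.25
eef_pos: [0.4318, 0.244, 0.1949]
eef_rot: [0.365, 0.003, 0.931, -0.008]
wrist_force: [0.5, -1.0, -0.9]
opening: 0.338
```

Run:
```python
from h import *
print(np.round(pose(),3).tolist(),tip())
chain([(*tippose(-.030,0,.015),7)])
```

```text
[[-0.733, 0.011, 0.68, 0.432], [-0.001, 1.0, -0.017, 0.244], [-0.68, -0.013, -0.733, 0.195], [0.0, 0.0, 0.0, 1.0]] [-0.0286 -0.0157  0.113 ]
-> [0.432 0.258 0.098]
[-0.14, 0.12, 0.0] [0.0095, 0.0022, 0.0101]
[-0.14, 0.12, 0.0] [0.0094, 0.0021, 0.0101]
[-0.14, 0.12, 0.0] [0.0094, 0.0021, 0.0102]
[-0.14, 0.12, 0.0] [0.0094, 0.0021, 0.0102]
[-0.14, 0.12, 0.0] [0.0094, 0.0021, 0.0102]
[-0.14, 0.12, 0.0] [0.0093, 0.002, 0.0102]
[-0.14, 0.12, 0.0] [0.0093, 0.002, 0.0103]
```

Emit:
{"op": "carry_out", "data": {
  "motion": [-0.14,0.1,0,0.0095,0.0022,0.0101,1,-0.14,0.1,0,0.0094,0.0021,0.0101,1,-0.14,0.1,0,0.0094,0.0021,0.0102,1,-0.14,0.1,0,0.0094,0.0021,0.0102,1,-0.14,0.1,0,0.0094,0.002,0.0102,1,-0.14,0.1,0,0.008,0.002,0.009,1,0,0,0,0,0,0,1]
}}

```text
time_s: 33.95
eef_pos: [0.4321, 0.2557, 0.1073]
eef_rot: [0.361, 0.001, 0.933, -0.001]
wrist_force: [-0.3, 0.1, 0.1]
opening: 0.335
```

Run:
```python
from h import *
print(tip(),ctrl.get_obs()["wrist_force"])
chain([(*tippose(-.031,0,.014),2)])
```

```text
[-0.0291 -0.0026  0.0247] [-0.34003215  0.14832488  0.11342535]
-> [0.431 0.258 0.097]
[-0.06, 0.14, -0.01] [0.0041, 0.0012, 0.0034]
[-0.06, 0.14, -0.01] [0.004, 0.0012, 0.0034]
```

Emit:
{"op": "carry_out", "data": {
  "motion": [0,0.1,0,0.004,0.0012,0.003,1,0,0.1,0,0.004,0.0012,0.003,1,0,0,0,0,0,0,1]
}}

```text
time_s: 34.25
eef_pos: [0.4304, 0.2584, 0.097]
eef_rot: [0.359, 0.001, 0.933, -0.001]
wrist_force: [0.2, -0.6, -0.8]
opening: 0.336
```

Emit:
{"op": "carry_out", "data": {
  "motion": [0,0,0,-0.0012,-0.0099,0.0011,1,0,0,0,-0.0033,-0.0089,0.003,1,0,0,0,-0.0052,-0.0071,0.0048,1,0,0,0,-0.0066,-0.0045,0.006,1,0,0,0,-0.0073,-0.0016,0.0067,1]
}}

```text
time_s: 34.75
eef_pos: [0.4637, 0.2231, 0.1]
eef_rot: [0.358, 0.0, 0.934, -0.001]
wrist_force: [-7.8, 0.4, 7.8]
opening: 0.337
```

Run:
```python
from h import *
print(tip(),ctrl.get_obs()["wrist_force"])
chain([(*tippose(0.0226,-.0226,.014),3)]);chain([(*tippose(0.032,0,.014),3)])
```

```text
[ 0.002 -0.035  0.017] [-7.80843695  0.37283372  7.75522731]
-> [0.484 0.235 0.097]
[-0.03, -0.02, -0.0] [-0.0044, 0.0041, 0.0053]
[-0.03, -0.02, -0.0] [-0.0044, 0.0041, 0.0053]
[-0.03, -0.02, -0.0] [-0.0044, 0.0041, 0.0053]
-> [0.494 0.258 0.097]
[-0.03, -0.02, -0.0] [-0.0067, 0.0116, 0.0074]
[-0.03, -0.02, -0.0] [-0.0067, 0.0116, 0.0074]
[-0.03, -0.02, -0.0] [-0.0067, 0.0116, 0.0074]
```

Emit:
{"op": "carry_out", "data": {
  "motion": [0,0,0,-0.0066,0.0018,0.0074,1,0,0,0,-0.0059,0.0055,0.0067,1,0,0,0,-0.0046,0.0073,0.0055,1,0,0,0,-0.0033,0.0089,0.003,1,0,0,0,-0.0012,0.0099,0.0011,1]
}}

```text
time_s: 35.25
eef_pos: [0.4973, 0.2519, 0.1048]
eef_rot: [0.349, 0.001, 0.937, -0.004]
wrist_force: [-1.5, -4.3, 10.8]
opening: 0.341
```

Run:
```python
from h import *
print(tip(),ctrl.get_obs()["wrist_force"])
```

```text
[ 0.0341 -0.007   0.0207] [-1.46204954 -4.33901968 10.83549448]
```

Emit:
{"op": "carry_out", "data": {
  "motion": [0,0,0,0.001,0.007,0.0005,1,0,0,0,0.0022,0.0099,0,1,0,0,0,0.0043,0.0089,-0.002,1,0,0,0,0.0062,0.0071,-0.0038,1,0,0,0,0.0071,0.0035,-0.0055,1]
}}

```text
time_s: 35.75
eef_pos: [0.4815, 0.2867, 0.1064]
eef_rot: [0.352, 0.001, 0.936, -0.006]
wrist_force: [0.0, -0.8, 0.8]
opening: 0.339
```

Run:
```python
from h import *
print(tip(),ctrl.get_obs()["wrist_force"])
chain([(*tippose(-0.0226,.0226,.014),4),(*tippose(-0.03,0,.014),3)])
C,im=shot("side");print(lm("side","bead1",C),lm("side","spoon_tip",C))
```

```text
[0.0188 0.0274 0.0227] [ 0.03727182 -0.77163141  0.80454661]
-> [0.439 0.281 0.097]
[-0.17, -0.2, 0.02] [0.0096, -0.0016, -0.0052]
[-0.17, -0.2, 0.02] [0.0096, -0.0016, -0.0052]
[-0.17, -0.2, 0.02] [0.0095, -0.0016, -0.0053]
[-0.17, -0.2, 0.02] [0.0095, -0.0015, -0.0053]
-> [0.432 0.258 0.097]
[0.0, 0.0, 0.0] [0.0018, -0.0075, -0.0017]
[0.0, 0.0, 0.0] [0.0018, -0.0075, -0.0017]
[0.0, 0.0, 0.0] [0.0018, -0.0075, -0.0017]
[(0.57, [0.5455, 0.2864, 0.0159]), (0.47, [0.5536, 0.2961, 0.0178])] [(0.84, [0.5462, 0.2897, 0.0247])]
```

Emit:
{"op": "carry_out", "data": {
  "motion": [0,-0.2,0,0.0085,0.002,0.001,1,0,-0.2,0,0.0096,0,-0.0045,1,0,0,0,0.0096,-0.001,-0.0055,1,0,0,0,0.0075,-0.003,-0.006,1,0,0,0,0.004,-0.008,-0.003,1,0,0,0,0.0018,-0.0085,-0.0017,1,0,0,0,0.0012,-0.009,-0.001,1]
}}

```text
time_s: 36.6
eef_pos: [0.434, 0.2563, 0.0943]
eef_rot: [0.354, 0.001, 0.935, -0.006]
wrist_force: [-0.0, -0.4, -0.7]
opening: 0.334
```

Run:
```python
from h import *
print(tip(),ctrl.get_obs()["wrist_force"])
chain([(*tippose(0,-.032,.012),4)]);chain([(*tippose(-.024,-.02,.012),3)])
```

```text
[-0.0284 -0.003   0.0109] [-0.04136792 -0.41480478 -0.7109715 ]
-> [0.462 0.226 0.095]
[-0.18, -0.13, 0.03] [-0.0052, -0.0075, 0.0046]
[-0.18, -0.13, 0.03] [-0.0052, -0.0075, 0.0046]
[-0.18, -0.13, 0.03] [-0.0052, -0.0075, 0.0045]
[-0.18, -0.13, 0.03] [-0.0052, -0.0076, 0.0045]
-> [0.438 0.238 0.095]
[-0.23, -0.18, 0.04] [-0.001, -0.0061, 0.0007]
[-0.23, -0.18, 0.04] [-0.001, -0.0061, 0.0007]
[-0.23, -0.18, 0.04] [-0.001, -0.0061, 0.0007]
```

Emit:
{"op": "carry_out", "data": {
  "motion": [0,0,0,-0.0012,-0.0095,0.0011,1,0,0,0,-0.0031,-0.0085,0.0032,1,0,0,0,-0.005,-0.0065,0.005,1,0,0,0,-0.0064,-0.0042,0.0062,1,0,0,0,-0.007,-0.0016,0.007,1]
}}

```text
time_s: 37.1
eef_pos: [0.4689, 0.2208, 0.093]
eef_rot: [0.354, 0.003, 0.935, -0.007]
wrist_force: [-0.4, 0.5, -0.6]
opening: 0.333
```

Emit:
{"op": "carry_out", "data": {
  "motion": [0,0,0,-0.0066,0.0018,0.0072,1,0,0,0,-0.0057,0.0055,0.0067,1,0,0,0,-0.0044,0.0075,0.0056,1,0,0,0,-0.0025,0.0092,0.0035,1,0,0,0,-0.0005,0.011,0.0018,1]
}}

```text
time_s: 37.6
eef_pos: [0.5073, 0.2535, 0.0864]
eef_rot: [0.356, 0.005, 0.934, -0.008]
wrist_force: [0.8, 0.7, -0.5]
opening: 0.342
```

Run:
```python
from h import *
print(tip(),ctrl.get_obs()["wrist_force"])
chain([(*tippose(.022,.022,.012),3)])
```

```text
[ 0.0453 -0.0063  0.0032] [ 0.76860799  0.68602211 -0.47701678]
-> [0.484 0.28  0.095]
[-0.34, -0.1, -0.08] [0.0041, 0.0087, -0.0075]
[-0.34, -0.1, -0.08] [0.004, 0.0087, -0.0075]
[-0.34, -0.1, -0.08] [0.004, 0.0088, -0.0074]
```

Run:
```python
from h import *
print(tip()+B)
for c in("side","scene"):
    C,im=shot(c,"h_"+c)
    for t in["spoon_tip","spoon_grip","bead1"]: print(c,t,lm(c,t,C))
a=cv2.imread("pics/h_side.png")[220:340,200:320];b=cv2.imread("pics/h_scene.png")[90:210,220:340]
cv2.imwrite("pics/h.png",np.hstack([cv2.resize(x,(400,400)) for x in(a,b)]))
```

```text
[0.5703 0.2527 0.0032]
side spoon_tip [(0.86, [0.5749, 0.2541, 0.0076]), (0.36, [0.4967, 0.2561, 0.0793])]
side spoon_grip [(0.88, [0.5195, 0.2516, 0.099]), (0.26, [0.5599, -0.0168, 0.0896])]
side bead1 [(0.56, [0.5414, 0.2821, 0.017]), (0.49, [0.5618, 0.2912, 0.0162]), (0.47, [0.5468, 0.2992, 0.0186])]
scene spoon_tip [(0.62, [0.5702, 0.2515, 0.0084]), (0.34, [0.522, 0.2621, 0.0017])]
scene spoon_grip [(0.71, [0.5117, 0.2553, 0.0969])]
scene bead1 [(0.51, [0.5637, 0.2917, 0.0136]), (0.41, [0.5704, 0.2742, 0.0126]), (0.4, [0.5458, 0.2992, 0.0136])]
```

View pics/h.png

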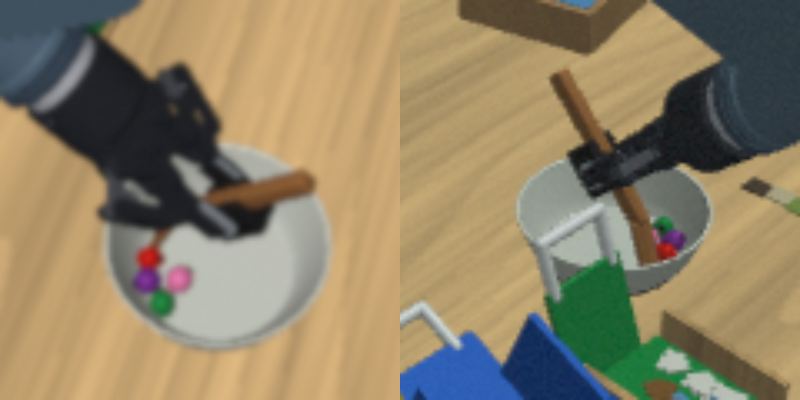

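Emit:
{"op": "carry_out", "data": {
  "motion": [0,0,0,0.001,0.008,-0.009,1,0,0,0,0.0035,0.009,-0.0078,1,0,0,0,0.0045,0.0088,-0.007,1,0,0,0,0.0058,0.006,-0.0058,1,0,0,0,0.007,0.002,-0.0065,1,0,0,0,0.007,-0.001,-0.0065,1,0,0,0,0.0065,-0.0045,-0.006,1,0,0,0,0,0,0,1]
}}

```text
time_s: 38.8
eef_pos: [0.4428, 0.2843, 0.1065]
eef_rot: [0.356, 0.003, 0.934, -0.01]
wrist_force: [-0.4, -0.3, -1.0]
opening: 0.336
```

Run:
```python
from h import *
print(tip(),ctrl.get_obs()["wrist_force"])
chain([(*tippose(-.03,0,.011),4),(*tippose(-.02,-.022,.011),3),(*tippose(0.005,-.03,.011),3)])
C,im=shot("side");print(lm("side","bead1",C),lm("side","spoon_tip",C))
```

```text
[-0.0191  0.0242  0.0234] [-0.37982997 -0.3252327  -0.9593856 ]
-> [0.432 0.258 0.094]
[-0.3, -0.06, 0.02] [0.0042, -0.0066, 0.0006]
[-0.3, -0.06, 0.02] [0.0042, -0.0066, 0.0006]
[-0.3, -0.06, 0.02] [0.0042, -0.0066, 0.0005]
[-0.3, -0.06, 0.02] [0.0042, -0.0066, 0.0005]
-> [0.442 0.236 0.094]
[0.0, 0.0, 0.0] [-0.0025, -0.0073, 0.0022]
[0.0, 0.0, 0.0] [-0.0025, -0.0073, 0.0022]
[0.0, 0.0, 0.0] [-0.0025, -0.0073, 0.0022]
-> [0.467 0.228 0.094]
[0.0, 0.0, 0.0] [-0.0062, -0.0027, 0.0056]
[0.0, 0.0, 0.0] [-0.0062, -0.0027, 0.0056]
[0.0, 0.0, 0.0] [-0.0062, -0.0027, 0.0056]
[(0.6, [0.5192, 0.31, 0.019]), (0.56, [0.5363, 0.2956, 0.0128]), (0.52, [0.5302, 0.2758, 0.0168])] [(0.34, [0.7307, -0.3333, 0.0048])]
```

Emit:
{"op": "carry_out", "data": {
  "motion": [-0.2,0,0,0.0045,-0.0066,0.0012,1,-0.2,0,0,0.0042,-0.0066,0.0006,1,-0.2,0,0,0.0042,-0.0066,0.0006,1,-0.2,0,0,0.0035,-0.0066,0,1,0,0,0,-0.0022,-0.0075,0.0024,1,0,0,0,-0.0025,-0.0075,0.0022,1,0,0,0,-0.0025,-0.0073,0.0022,1]
}}

```text
time_s: 39.65
eef_pos: [0.4426, 0.2315, 0.0911]
eef_rot: [0.356, 0.001, 0.934, -0.003]
wrist_force: [0.1, -0.3, 0.4]
opening: 0.336
```

Run:
```python
from h import *
print(tip(),ctrl.get_obs()["wrist_force"])
chain([(*tippose(.005,-.03,.011),3),(*tippose(.03,-.01,.011),4),(*tippose(.025,.015,.011),3)])
```

```text
[-0.0193 -0.0272  0.008 ] [ 0.06221462 -0.34766296  0.40950233]
-> [0.467 0.228 0.094]
[-0.12, -0.09, 0.02] [-0.0066, -0.0011, 0.0046]
[-0.12, -0.09, 0.02] [-0.0066, -0.0011, 0.0046]
[-0.12, -0.09, 0.02] [-0.0065, -0.0012, 0.0047]
-> [0.492 0.248 0.094]
[0.0, 0.0, 0.0] [-0.0046, 0.005, 0.0042]
[0.0, 0.0, 0.0] [-0.0046, 0.005, 0.0042]
[0.0, 0.0, 0.0] [-0.0046, 0.005, 0.0042]
[0.0, 0.0, 0.0] [-0.0046, 0.005, 0.0042]
-> [0.487 0.273 0.094]
[0.0, 0.0, 0.0] [0.0012, 0.0083, -0.0011]
[0.0, 0.0, 0.0] [0.0012, 0.0083, -0.0011]
[0.0, 0.0, 0.0] [0.0012, 0.0083, -0.0011]
```

Emit:
{"op": "carry_out", "data": {
  "motion": [0,0,0,-0.0068,-0.0011,0.0048,1,0,0,0,-0.0066,-0.0011,0.0048,1,0,0,0,-0.0065,0,0.005,1,0,0,0,-0.0046,0.005,0.0045,1,0,0,0,-0.0046,0.005,0.0044,1,0,0,0,-0.0046,0.005,0.0044,1,0,0,0,-0.0046,0.006,0.0044,1,0,0,0,0,0.0083,0,1]
}}

```text
time_s: 40.45
eef_pos: [0.4993, 0.2595, 0.0928]
eef_rot: [0.357, 0.002, 0.934, -0.003]
wrist_force: [-1.2, -3.1, -0.0]
opening: 0.336
```

Run:
```python
from h import *
print(tip(),ctrl.get_obs()["wrist_force"])
chain([(*tippose(-.01,0,.13),8)])
C,im=shot("side");print(lm("side","bead1",C),lm("side","spoon_tip",C))
```

```text
[0.0375 0.0007 0.0098] [-1.24790606 -3.07048439 -0.01461689]
-> [0.452 0.258 0.213]
[-0.05, -0.02, -0.0] [-0.0056, -0.0003, -0.0152]
[-0.05, -0.02, -0.0] [-0.0056, -0.0003, -0.0152]
[-0.05, -0.02, -0.0] [-0.0056, -0.0003, -0.0152]
[-0.05, -0.02, -0.0] [-0.0056, -0.0003, -0.0152]
[-0.05, -0.02, -0.0] [-0.0056, -0.0002, -0.0152]
[-0.05, -0.02, -0.0] [-0.0056, -0.0002, -0.0152]
[-0.05, -0.02, -0.0] [-0.0056, -0.0002, -0.0152]
[-0.05, -0.02, -0.0] [-0.0056, -0.0002, -0.0151]
[(0.6, [0.5136, 0.2936, 0.0165]), (0.52, [0.521, 0.3117, 0.0187]), (0.51, [0.5752, 0.2751, 0.0132])] [(0.65, [0.5686, 0.2595, 0.014])]
```

Emit:
{"op": "carry_out", "data": {
  "motion": [0,0,0,-0.0134,0,-0.0148,1,0,0,0,-0.0268,0,-0.0296,1,0,0,0,-0.0268,0,-0.0296,1,0,0,0,-0.0268,0,-0.0296,1,0,0,0,-0.0268,0,-0.0296,1,0,0,0,-0.0268,0,-0.0296,1,0,0,0,-0.01,0,-0.03,1,0,0,0,0,0,0,1]
}}

```text
time_s: 41.4
eef_pos: [0.4841, 0.26, 0.3609]
eef_rot: [0.358, 0.001, 0.934, -0.002]
wrist_force: [0.6, -0.7, -0.2]
opening: 0.339
```

Run:
```python
from h import *
print(np.round(pose()[:3,3],3),tip()); T=pose()
for c in("side","scene"):
    C,im=shot(c,"i_"+c)
    for t in["spoon_tip","spoon_grip","bead1","scoop"]: 
        for cf,p in lm(c,t,C): print(c,t,cf,p,np.round(T[:3,:3].T@(np.array(p)-T[:3,3]),4))
chain([(np.array([.53,-.361,.30]),toolR(8,0),18)])
```

```text
[0.484 0.26  0.361] [0.0224 0.0016 0.278 ]
side spoon_tip 0.91 [0.5511, 0.2592, 0.2833] [ 0.002  -0.0004  0.1025]
side spoon_tip 0.56 [0.503, -0.1957, 0.0823] [ 0.172  -0.4548  0.2218]
side spoon_grip 0.91 [0.4924, 0.259, 0.3733] [-0.0145 -0.001  -0.0036]
side bead1 0.53 [0.5205, 0.3101, 0.0179] [0.2022 0.0512 0.2792]
side bead1 0.49 [0.534, 0.2683, 0.0155] [0.1938 0.0094 0.2902]
side bead1 0.45 [0.5736, 0.275, 0.0141] [0.1653 0.0163 0.3177]
side scoop 0.62 [0.5566, -0.1974, 0.0039] [ 0.1846 -0.4561  0.3159]
scene spoon_tip 0.85 [0.5498, 0.2626, 0.2742] [0.0091 0.003  0.1084]
scene spoon_grip 0.77 [0.4873, 0.2589, 0.3606] [-0.0022 -0.0011  0.0024]
scene spoon_grip 0.34 [0.5644, -0.0109, 0.0859] [ 0.124  -0.2699  0.2594]
scene bead1 0.56 [0.5746, 0.2826, 0.0127] [0.1655 0.0239 0.3194]
scene bead1 0.55 [0.5154, 0.2907, 0.0157] [0.2075 0.0318 0.2776]
scene bead1 0.46 [0.5232, 0.3123, 0.0144] [0.2026 0.0534 0.2836]
scene scoop 0.76 [0.555, -0.1958, 0.0029] [ 0.1864 -0.4545  0.3156]
scene scoop 0.61 [0.5313, -0.0147, 0.0987] [ 0.1401 -0.2738  0.2277]
scene scoop 0.48 [0.7327, -0.3304, 0.0
[... 204 characters left out ...]
, -2.7, -0.18] [0.0009, -0.0345, 0.0033]
[-0.44, -2.7, -0.18] [0.0012, -0.0346, 0.003]
[-0.44, -2.7, -0.18] [0.0014, -0.0346, 0.0026]
[-0.44, -2.7, -0.18] [0.0016, -0.0346, 0.0023]
[-0.44, -2.7, -0.18] [0.0018, -0.0346, 0.002]
[-0.44, -2.7, -0.18] [0.002, -0.0346, 0.0016]
[-0.44, -2.7, -0.18] [0.0022, -0.0346, 0.0012]
[-0.44, -2.7, -0.18] [0.0023, -0.0346, 0.0009]
[-0.44, -2.7, -0.18] [0.0025, -0.0346, 0.0005]
[-0.44, -2.7, -0.18] [0.0026, -0.0346, 0.0001]
[-0.44, -2.7, -0.18] [0.0027, -0.0346, -0.0003]
[-0.44, -2.7, -0.18] [0.0028, -0.0346, -0.0007]
[-0.44, -2.7, -0.18] [0.0029, -0.0346, -0.0011]
[-0.44, -2.7, -0.18] [0.0029, -0.0345, -0.0015]
[-0.44, -2.7, -0.18] [0.0029, -0.0345, -0.0019]
```

Emit:
{"op": "carry_out", "data": {
  "motion": [-0.45,-2.7,-0.2,0,-0.0345,0.004,1,-0.45,-2.7,-0.2,0,-0.0345,0.004,1,-0.45,-2.7,-0.2,0,-0.0345,0.0036,1,-0.45,-2.7,-0.2,0,-0.0345,0.0033,1,-0.45,-2.7,-0.2,0.001,-0.0346,0.003,1,-0.45,-2.7,-0.2,0.0014,-0.0346,0.0026,1,-0.45,-2.7,-0.2,0.0016,-0.0346,0.0023,1,-0.45,-2.7,-0.2,0.0018,-0.0346,0.002,1,-0.45,-2.7,-0.2,0.002,-0.0346,0.0016,1]
}}

```text
time_s: 42.8
eef_pos: [0.5107, -0.058, 0.3215]
eef_rot: [0.543, -0.032, 0.838, 0.028]
wrist_force: [0.3, 0.4, -1.0]
opening: 0.335
```

Emit:
{"op": "carry_out", "data": {
  "motion": [-0.45,-2.7,-0.2,0.002,-0.0346,0.0012,1,-0.45,-2.7,-0.2,0.002,-0.0346,0.001,1,-0.45,-2.7,-0.2,0.0025,-0.0346,0.0005,1,-0.45,-2.7,-0.2,0.0026,-0.0346,0,1,-0.45,-2.7,-0.2,0.0027,-0.0346,0,1,-0.45,-2.7,-0.2,0.0028,-0.0346,-0.0007,1,-0.45,-2.7,-0.2,0.0029,-0.0346,-0.001,1,-0.45,-2.7,-0.2,0.003,-0.0345,-0.0015,1,0,0,0,0,0,0,1]
}}

```text
time_s: 43.7
eef_pos: [0.5345, -0.3481, 0.2947]
eef_rot: [0.694, -0.054, 0.716, 0.052]
wrist_force: [-0.6, -0.3, -0.8]
opening: 0.337
```

Run:
```python
from h import *
print(np.round(pose(),3).tolist())
C,im=shot("side");print(lm("side","scoop",C),lm("side","mat",C))
chain([(np.array([.53,-.361,.06]),toolR(8,-1),8)])
```

```text
[[-0.031, -0.149, 0.988, 0.534], [-0.004, 0.989, 0.149, -0.348], [-0.999, 0.001, -0.032, 0.295], [0.0, 0.0, 0.0, 1.0]]
[(0.63, [0.5575, -0.1958, 0.0038])] [(0.84, [0.5296, -0.2748, 0.0052])]
-> [ 0.53  -0.361  0.06 ]
[0.1, -0.11, -0.01] [0.0294, -0.0021, -0.0001]
[0.1, -0.11, -0.01] [0.0294, -0.0021, -0.0002]
[0.1, -0.11, -0.01] [0.0294, -0.0021, -0.0002]
[0.1, -0.11, -0.01] [0.0294, -0.0021, -0.0003]
[0.1, -0.11, -0.01] [0.0294, -0.0021, -0.0003]
[0.1, -0.11, -0.01] [0.0294, -0.0021, -0.0004]
[0.1, -0.11, -0.01] [0.0294, -0.0021, -0.0004]
[0.1, -0.11, -0.01] [0.0294, -0.0021, -0.0005]
```

Emit:
{"op": "carry_out", "data": {
  "motion": [0.1,-0.1,0,0.03,-0.001,0,1,0.1,-0.1,0,0.03,-0.001,0,1,0.1,-0.1,0,0.03,-0.001,0,1,0,-0.1,0,0.03,-0.001,0,1,0,-0.1,0,0.03,-0.001,0,1,0,-0.1,0,0.03,-0.001,0,1,0,-0.1,0,0.03,0,0,1,0,0,0,0.02,0,0,1,0,0,0,0,0,0,1]
}}

```text
time_s: 44.75
eef_pos: [0.5378, -0.3361, 0.0615]
eef_rot: [0.698, -0.059, 0.711, 0.059]
wrist_force: [-0.9, 0.4, -1.1]
opening: 0.339
```

Run:
```python
from h import *
T=pose();print(np.round(T,3).tolist())
for c in("side","scene"):
    C,im=shot(c)
    for t in["spoon_tip","spoon_grip","spoon"]: 
        for cf,p in lm(c,t,C)[:1]: print(c,t,cf,p,np.round(T[:3,:3].T@(np.array(p)-T[:3,3]),4))
```

```text
[[-0.019, -0.166, 0.986, 0.538], [-0.002, 0.986, 0.166, -0.336], [-1.0, 0.002, -0.019, 0.061], [0.0, 0.0, 0.0, 1.0]]
side spoon_tip 0.93 [0.6405, -0.3209, 0.0583] [ 0.0012 -0.0022  0.1039]
side spoon_grip 0.63 [0.5394, -0.3386, 0.0801] [-0.0187 -0.0028  0.0009]
side spoon 0.67 [0.5406, -0.3354, 0.052] [0.0094 0.0002 0.0031]
scene spoon_tip 0.79 [0.6437, -0.3218, 0.06] [-0.0005 -0.0036  0.1069]
scene spoon_grip 0.91 [0.5349, -0.3368, 0.0781] [-0.0166 -0.0002 -0.0032]
scene spoon 0.79 [0.5472, -0.3367, 0.0543] [ 0.007  -0.0022  0.0093]
```

Emit:
{"op": "carry_out", "data": {
  "motion": [0,0.3,0,0.02,0,0,1,0,0.3,0,0.015,0,0,1,0,0.3,0,0.008,0,0,1,0,0,0,0,0,0,1]
}}

```text
time_s: 45.55
eef_pos: [0.5389, -0.3409, 0.0202]
eef_rot: [0.694, -0.061, 0.715, 0.055]
wrist_force: [-0.2, 0.2, -0.5]
opening: 0.336
```

Emit:
{"op": "carry_out", "data": {
  "motion": [0,0,0,0.003,0,0,1,0,0,0,0,0,0,1]
}}

```text
time_s: 45.75
eef_pos: [0.5389, -0.341, 0.0163]
eef_rot: [0.694, -0.061, 0.715, 0.055]
wrist_force: [0.2, -0.2, -0.1]
opening: 0.333
```

Emit:
{"op": "carry_out", "data": {
  "motion": [0,-1,0,0.003,0,0,1,0,0,0,0,0,0,1]
}}

```text
time_s: 45.95
eef_pos: [0.5396, -0.3415, 0.0172]
eef_rot: [0.701, -0.061, 0.708, 0.056]
wrist_force: [-0.1, -0.3, -0.6]
opening: 0.339
```

Emit:
{"op": "carry_out", "data": {
  "motion": [0,0,0,0.002,0,0,1,0,0,0,0,0,0,1]
}}

```text
time_s: 46.15
eef_pos: [0.5403, -0.3422, 0.0165]
eef_rot: [0.702, -0.061, 0.708, 0.055]
wrist_force: [-0.2, -0.3, -0.9]
opening: 0.338
```

Emit:
{"op": "carry_out", "data": {
  "motion": [0,0,0,0.005,0,0,1,0,0,0,0.001,0,0,1]
}}

```text
time_s: 46.35
eef_pos: [0.5419, -0.343, 0.0161]
eef_rot: [0.702, -0.062, 0.707, 0.055]
wrist_force: [0.2, -0.2, -0.6]
opening: 0.342
```

Emit:
{"op": "carry_out", "data": {
  "motion": [0,0,0,0,0,0,0.1,0,0,0,0,0,0,-0.2,0,0,0,0,0,0,-0.2,0,0,0,0,0,0,-0.2,0,0,0,-0.02,0,0,-0.2,0,0,0,-0.04,0,0,-0.2,0,0,0,-0.05,0,0,-0.2,0,0,0,-0.05,0,0,-0.2,0,0,0,-0.05,0,0,0,0,0,0,0,0,0,0]
}}

```text
time_s: 47.35
eef_pos: [0.5407, -0.339, 0.226]
eef_rot: [0.7, -0.059, 0.71, 0.058]
wrist_force: [0.1, -0.2, 1.0]
opening: 0.499
```

Run:
```python
from h import *
print(np.round(pose(),3).tolist())
for c in("wrist","side","scene"):
    C,im=shot(c,c+"_j")
    for t in["spoon_tip","spoon_grip","spoon","scoop","scoop_grip","bin_handle","bin_hinge"]: print(c,t,lm(c,t,C)[:2])
# push plan: rotate tool back to jaws along rack x, above open handle
x=np.array([0,0,-1.]);e=np.array([.997,-.076,0]);Rt=np.c_[x,e,np.cross(x,e)]
chain([(np.array([.5295,-.0135,.26]),Rt,12)])
```

```text
[[-0.014, -0.164, 0.986, 0.541], [-0.003, 0.986, 0.164, -0.339], [-1.0, -0.0, -0.015, 0.226], [0.0, 0.0, 0.0, 1.0]]
wrist spoon_tip [(0.89, [0.6436, -0.3271, 0.0128])]
wrist spoon_grip [(0.96, [0.5418, -0.3438, 0.0258])]
wrist spoon [(0.6, [0.5477, -0.3399, 0.0053])]
wrist scoop [(0.87, [0.555, -0.192, 0.0047])]
wrist scoop_grip [(0.65, [0.5008, -0.1988, 0.0766])]
wrist bin_handle []
wrist bin_hinge []
side spoon_tip []
side spoon_grip [(0.59, [0.5429, -0.3443, 0.03])]
side spoon [(0.59, [0.541, -0.3386, 0.0076])]
side scoop [(0.59, [0.56, -0.1961, 0.0054])]
side scoop_grip [(0.56, [0.5038, -0.1937, 0.0802])]
side bin_handle [(0.63, [0.5286, -0.0167, 0.099]), (0.21, [0.5411, -0.3449, 0.0291])]
side bin_hinge [(0.55, [0.6726, -0.0225, 0.0509])]
scene spoon_tip [(0.94, [0.6426, -0.3245, 0.0098])]
scene spoon_grip [(0.9, [0.5378, -0.3412, 0.0269]), (0.69, [0.6691, -0.023, -0.0014])]
scene spoon [(0.94, [0.5469, -0.3429, 0.0042]), (0.75, [0.7309, 0.3391, 0.0008])]
scene scoop [(0.6, [0.5547, -0.1947, 0.0058])]
scene scoop_grip [(0.56, [0.5038, -0.1944, 0.0825]), (0.37, [0.7306, 0.3406, 0.0003])]
scene bin_handle [(0.73, [0.5295, -0.0175, 0.095]), (0.55, [0.5386, 0.2681, 0.0138])]
scene bin_hinge [(0.6, [0.6706, -0.0259, 0.0447])]
-> [ 0.53  -0.014  0.26 ]
[8.65, -0.13, 0.06] [-0.0034, 0.0267, 0.0037]
[8.65, -0.13, 0.06] [-0.0033, 0.0269, -0.0004]
[8.65, -0.13, 0.06] [-0.0033, 0.0266, -0.0044]
[8.65, -0.13, 0.06] [-0.0033, 0.0256, -0.0083]
[8.65, -0.13, 0.06] [-0.0033, 0.0241, -0.0121]
[8.65, -0.13, 0.06] [-0.0033, 0.022, -0.0156]
[8.65, -0.13, 0.06] [-0.0033, 0.0194, -0.0187]
[8.65, -0.13, 0.06] [-0.0033, 0.0164, -0.0214]
[8.65, -0.13, 0.06] [-0.0034, 0.013, -0.0236]
[8.65, -0.13, 0.06] [-0.0034, 0.0093, -0.0253]
[8.65, -0.13, 0.06] [-0.0035, 0.0054, -0.0264]
[8.65, -0.13, 0.06] [-0.0035, 0.0014, -0.0269]
```

View pics/wrist_j.png

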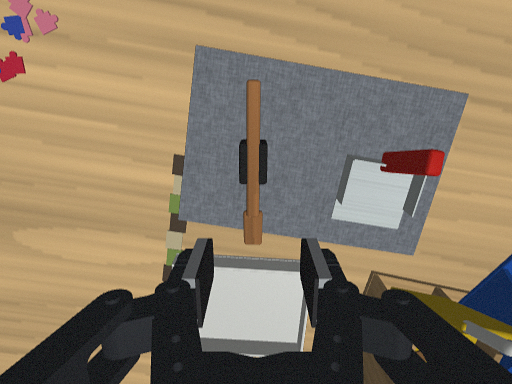

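Emit:
{"op": "carry_out", "data": {
  "motion": [8.5,0,0,-0.0034,0.0267,0.0037,0.3,8.5,0,0,-0.0033,0.0269,0,0.3,8.5,0,0,-0.0033,0.0266,-0.0044,0.3,8.5,0,0,-0.0033,0.0256,-0.0083,0.3,8.5,0,0,-0.0033,0.0241,-0.0121,0.3,8.5,0,0,-0.0033,0.022,-0.0156,0.3]
}}

```text
time_s: 49.15
eef_pos: [0.5328, -0.173, 0.238]
eef_rot: [0.65, 0.255, 0.668, -0.257]
wrist_force: [-0.1, -0.1, 0.7]
opening: 0.356
```

Emit:
{"op": "carry_out", "data": {
  "motion": [8.5,0,0,-0.0033,0.0194,-0.0187,0.3,8.5,0,0,-0.0033,0.0164,-0.0214,0.3,8.5,0,0,-0.0034,0.013,-0.0236,0.3,8.5,0,0,-0.0034,0.0093,-0.0253,0.3,8.5,0,0,-0.0035,0.0054,-0.0264,0.3,8.5,0,0,-0.0035,0.0014,-0.0269,0.3,0,0,0,0,0,0,0.3]
}}

```text
time_s: 49.85
eef_pos: [0.528, -0.0021, 0.2621]
eef_rot: [-0.475, -0.513, -0.489, 0.521]
wrist_force: [0.6, -0.8, 0.4]
opening: 0.351
```

Run:
```python
from h import *
print(np.round(pose(),3).tolist())
x=np.array([0,0,-1.]);e=np.array([.997,-.076,0]);Rt=np.c_[x,e,np.cross(x,e)]
chain([(np.array([.5295,-.0135,.13]),Rt,5)])
```

```text
[[-0.022, 0.997, -0.07, 0.528], [0.006, -0.07, -0.998, -0.002], [-1.0, -0.022, -0.005, 0.262], [0.0, 0.0, 0.0, 1.0]]
-> [ 0.53  -0.014  0.13 ]
[0.07, -0.06, 0.25] [0.0264, 0.001, 0.0024]
[0.07, -0.06, 0.25] [0.0264, 0.0009, 0.0024]
[0.07, -0.06, 0.25] [0.0264, 0.0008, 0.0023]
[0.07, -0.06, 0.25] [0.0264, 0.0007, 0.0023]
[0.07, -0.06, 0.25] [0.0264, 0.0006, 0.0023]
```

Emit:
{"op": "carry_out", "data": {
  "motion": [0,0,0.25,0.0264,0.001,0.0024,0.3,0,0,0.25,0.0264,0.001,0.0024,0.3,0,0,0.25,0.0264,0.0008,0.0023,0.3,0,0,0.25,0.0264,0.0007,0.0023,0.3,0,0,0.25,0.0264,0.0006,0.0023,0.3,0,0,0,0,0,0,0.3]
}}

```text
time_s: 50.45
eef_pos: [0.532, -0.016, 0.1283]
eef_rot: [0.487, 0.516, 0.485, -0.511]
wrist_force: [-0.4, 0.4, -0.7]
opening: 0.349
```

Run:
```python
from h import *
print(np.round(pose(),3).tolist())
x=np.array([0,0,-1.]);e=np.array([.997,-.076,0]);Rt=np.c_[x,e,np.cross(x,e)]
chain([(np.array([.5295,-.0145,.077]),Rt,3)])
```

```text
[[0.007, 0.998, -0.056, 0.532], [0.002, -0.056, -0.998, -0.016], [-1.0, 0.007, -0.002, 0.128], [0.0, 0.0, 0.0, 1.0]]
-> [ 0.53  -0.014  0.077]
[0.39, -0.04, -0.14] [0.0171, -0.001, -0.0004]
[0.39, -0.04, -0.14] [0.0171, -0.0009, -0.0004]
[0.39, -0.04, -0.14] [0.0171, -0.0009, -0.0004]
```

Emit:
{"op": "carry_out", "data": {
  "motion": [0.4,0,0,0.0171,-0.001,0,0.3,0.4,0,0,0.0171,-0.001,0,0.3,0.4,0,0,0.016,-0.001,0,0.3,0,0,0,0,0,0,1,0,0,0,0,0,0,1,0,0,0,0,0,0,1,0,0,0,0,0,0,1]
}}

```text
time_s: 51.15
eef_pos: [0.5298, -0.0181, 0.0832]
eef_rot: [0.483, 0.519, 0.481, -0.516]
wrist_force: [-0.0, 1.5, -3.9]
opening: 0.094
```

Emit:
{"op": "carry_out", "data": {
  "motion": [0,0,0,-0.015,0.0055,0,1,0,0,0,-0.0148,0.0072,0,1,0,0,0,-0.014,0.0089,0,1,0,0,0,-0.013,0.0102,0,1,0,0,0,-0.012,0.0114,0,1]
}}

```text
time_s: 51.65
eef_pos: [0.5839, -0.0215, 0.1543]
eef_rot: [0.49, 0.525, 0.475, -0.509]
wrist_force: [26.2, -1.8, -43.2]
opening: 0.092
```

Run:
```python
from h import *
T=pose();print(np.round(T,3).tolist(),ctrl.get_obs()["opening"],ctrl.get_obs()["wrist_force"])
g=T[:3,3]-T[:3,0]*.0187; d=g-H; s=d[0]*.997-d[1]*.076
a=np.degrees(np.arctan2(-s,d[2]));print(a,np.hypot(s,d[2]),"bin",np.radians(a-1.15-20))
```

```text
[[0.032, 0.997, -0.069, 0.584], [0.001, -0.069, -0.998, -0.022], [-0.999, 0.032, -0.003, 0.154], [0.0, 0.0, 0.0, 1.0]] 0.09236616363333298 [ 26.17297142  -1.75584383 -43.24042111]
34.07807666554535 0.15451227393423378 bin 0.2256375037640162
```

Emit:
{"op": "carry_out", "data": {
  "motion": [0,0,0,-0.002,0.011,0,1,0,0,0,-0.004,0.011,0,1,0,0,0,-0.003,0.009,0,1,0,0,0,-0.001,0.005,0,1,0,0,0,0,0,0,1]
}}

```text
time_s: 52.15
eef_pos: [0.615, -0.0235, 0.1716]
eef_rot: [0.487, 0.52, 0.48, -0.512]
wrist_force: [2.8, 0.4, -5.8]
opening: 0.088
```

```bash
cat >> h.py <<'E'
def binang():
    T=pose();g=T[:3,3]-T[:3,0]*.0187; d=g-H; s=d[0]*.997-d[1]*.076
    a=np.degrees(np.arctan2(-s,d[2]));print(a,np.hypot(s,d[2]),"bin",np.radians(a-1.15-20),ctrl.get_obs()["opening"],ctrl.get_obs()["wrist_force"])
E
python3 - <<'E'
from h import *
binang();print(pose()[:3,3])
E
```

```text
20.77493745339517 0.15537609236485278 bin -0.0065460763391689105 0.08783224731204392 [ 2.84620301  0.37522109 -5.79264525]
[ 0.61499661 -0.02347411  0.17157559]
```

Emit:
{"op": "carry_out", "data": {
  "motion": [0,0,0,0,0.006,0,1,0,0,0,0,0.004,0,1,0,0,0,0,0,0,1]
}}

```text
time_s: 52.45
eef_pos: [0.6146, -0.0234, 0.1716]
eef_rot: [-0.48, -0.513, -0.488, 0.518]
wrist_force: [6.0, 0.4, -8.8]
opening: 0.086
```

Run:
```python
from h import *
binang();print(pose()[:3,3])
```

```text
20.744722513500626 0.155377879921807 bin -0.007073426523620913 0.08567008595246468 [ 6.03255292  0.4412895  -8.82914051]
[ 0.61457675 -0.02341687  0.1716059 ]
```

Emit:
{"op": "carry_out", "data": {
  "motion": [0,0,0,0,0,0,0.4,0,0,0,0,0,0,0.2,0,0,0,0,0,0,0.2,0,0,0,-0.03,0,0,0.2,0,0,0,-0.05,0,0,0.2,0,0,0,-0.05,0,0,0,0,0,0,-0.05,-0.02,0,0,0,0,0,0,-0.05,0,0,0,0,0,0,0,0,0]
}}

```text
time_s: 53.35
eef_pos: [0.5488, -0.0204, 0.3556]
eef_rot: [-0.483, -0.515, -0.485, 0.517]
wrist_force: [0.6, 0.3, -0.5]
opening: 0.5
```

Run:
```python
from h import *
print(pose()[:3,3])
for c in("side","scene"):
    C,im=shot(c,"k_"+c)
    for t in["bin_handle","bin_rim","bin_hinge","scoop","scoop_grip","spoon_grip","spoon_tip"]: print(c,t,lm(c,t,C)[:1])
    r=ctrl.landmark_of(c,"bead1");print([ (round(d["conf"],2),np.round((C@np.append(d["point"],1))[:3]-B,3).tolist()) for d in r])
a=cv2.imread("pics/k_side.png");b=cv2.imread("pics/k_scene.png")
cv2.imwrite("pics/k.png",np.hstack([cv2.resize(a[100:340,150:390],(400,400)),cv2.resize(b[80:360,40:320],(400,400))]))
```

```text
[ 0.54876113 -0.02040756  0.35563886]
side bin_handle [(0.7, [0.6164, -0.0203, 0.1841])]
side bin_rim [(0.97, [0.629, -0.02, 0.1512])]
side bin_hinge [(0.93, [0.6711, -0.025, 0.0491])]
side scoop [(0.59, [0.5143, -0.1823, 0.0056])]
side scoop_grip [(0.76, [0.4594, -0.1786, 0.0821])]
side spoon_grip [(0.82, [0.5438, -0.3444, 0.0282])]
side spoon_tip [(0.69, [0.6445, -0.3267, 0.0111])]
[(0.58, [0.01, 0.008, 0.016]), (0.57, [-0.013, 0.035, 0.017]), (0.56, [-0.004, 0.051, 0.017]), (0.47, [0.048, 0.017, 0.013])]
scene bin_handle [(0.63, [0.6158, -0.0204, 0.1814])]
scene bin_rim [(0.9, [0.6284, -0.0173, 0.1503])]
scene bin_hinge [(0.86, [0.6714, -0.0247, 0.0431])]
scene scoop [(0.63, [0.5117, -0.1775, 0.0077])]
scene scoop_grip [(0.79, [0.4599, -0.1809, 0.0825])]
scene spoon_grip [(0.8, [0.5372, -0.3431, 0.029])]
scene spoon_tip [(0.84, [0.6433, -0.3248, 0.0091])]
[(0.6, [-0.003, 0.052, 0.013]), (0.53, [0.048, 0.022, 0.013]), (0.44, [-0.01, 0.029, 0.012]), (0.4, [0.017, 0.01, 0.013])]
```

View pics/k.png

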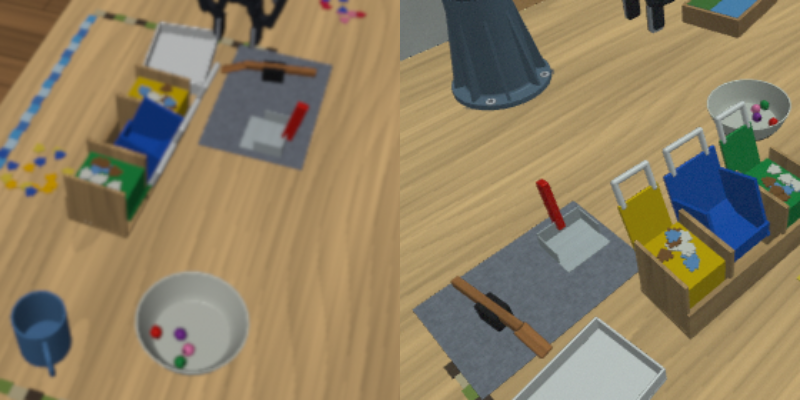

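```bash
python3 -c "
from bench import ctrl
print(ctrl.hand_in())"
```

```text
the job is handed in; nothing more can be done
None
```

The job is done and handed in at about 53 s of the 210 s; no verdict is reported.

**What I did:**
- I swung the bin open to about 0.86 rad.
- One scoop took all four beads present (red, pink, purple, green), and I tipped them into the bowl.
- I stirred a little over two turns at a radius of about 30–45 mm with the spoon's tip low. I then laid the spoon on the mat and pushed the bin shut against its stop.

**Last checks:**
- **Beads:** all four are in the bowl, at most about 53 mm from its centre and about 15 mm high.
- **Bin:** shut, at about 0 to 0.04 rad depending on the estimate (limit 0.06).
- **Tools:** the scoop and spoon look flat on the mat, with their middles over it. The gripper is clear of everything.
- **Mug and sorting tray:** I did not move near either one, and their last readings were within a few millimetres of the start.

**What disagreed:**
- The scoop was found about 45 mm from where I set it down, apparently the announced knock. It is still flat on the mat.
- During the stir, the tip height worked out from the arm was about 5 mm lower than the cameras showed. It also rose to about 23 mm in places, just under the 24 mm limit, so I added part of a third turn for safety.

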